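Load a bush into the indexing slide and hold it at the detent

TASK

Stand the brass bush upright in the round black nest on the aluminium carriage of the indexing slide and let go of it. Then take the carriage by its red tab and slide it along its rails to the right, toward the sander's table, until its spring ball clicks into the notch and the orange stem drops; finish with the tab still pinched between the fingers and the carriage held still at the notch, the bush still standing in its nest. Leave the other loose things on the bench where they are.

Things in the scene. Friction and masses are not known exactly. Their poses are not given: they have to be found in the camera images.
- brass_bush: Loose brass-coloured flanged bush, 28 mm across and 26 mm high, standing upright on the bench either left of the slide or right of the sander's table (its smooth side wall is a cylinder 27.6 mm across over the full height for contact), about 0.08 kg. Origin at its underside's centre, z up. When it is on the left, the sander's tall housing stands close by (from 0.59 m ahead, up to 0.38 m left).
- slide_base: Fixed grey base of the indexing slide, 304 x 84 mm, with two steel rails and dark end blocks 38 mm high; origin at its underside's centre on the bench. Its x axis runs along the rails, the way the carriage is to go; place and yaw vary. Beyond its right end the sander's white table overhangs the bench (0.12 to 0.24 m up, from 0.46 m ahead of the robot): pass on the robot's side of it.
- nest (a point): Centre of the inner floor of the round black nest on the carriage, 41 mm above the bench. The nest is an open cup of inner diameter 36 mm, 45 mm outside, 8 mm deep (rim 49 mm above the bench). It moves with the carriage; its axes are those of slide_base. The carriage is an aluminium plate 130 x 70 mm, top 38 mm above the bench.
- tab (a point): Grip point in the red upright tab on the carriage, 62 mm above the bench, 81 mm behind the nest along slide_base x. The tab is 36 mm long along the rails (slide_base x), 13 mm thick across them (slide_base y), from 38 to 82 mm above the bench. Pinch it from above across its thickness, closing along slide_base y.
- carriage (a joint): Travel of the carriage along slide_base +x, 0 to 0.150 m; starts at 0 to 0.02. It drags with about 2 N. The only notch lies somewhere from 0.047 to 0.103 m, different each run, and is about 12 mm wide: let go or loosely held within 4 mm of the notch's middle, the carriage is drawn to the middle; it pulls in with up to 8 N and takes about 17 N to get out again.
- plunger (a joint): Spring ball in the middle of the carriage, midway between tab and nest (40 mm from the tab), with an orange stem 8 mm across in a dark boss (boss top 52 mm above the bench). Value in m, growing downward: about 0.0006 as the ball rides on the strip (stem 5 mm proud of the boss), about 0.0045 in the notch's middle (stem 1 mm proud), about 1 mm less per mm off the middle.
- black_knob: Loose black knob, 35 mm across, 20 mm high, on the bench: a bystander. Origin at the centre of its underside.
- grey_bush: Loose grey metal flanged bush, 35 mm across, 12 mm high: a bystander. Origin at the centre of its underside.
- felt_bit: Loose small white block, 18 x 33 x 9 mm: a bystander. Origin at the centre of its underside.
Mind the look-alikes: they are no part of the job. Several things look just like the brass_bush: the one meant starts farthest to the robot's right.

How it is judged:
By the outcome, as a careful person would: the job done as asked, in the order asked, and still so for the second after the job is handed in, while the arm keeps its last pose, push and grip.
It also fails if it takes over 72 s, if anything falls off the work surface, if the arm or the gripper's body presses on something with over 40 N, if the wrist force passes 120 N, or if a joint passes its speed limit or range.

ROBOT

A 6-joint arm with a two-finger parallel gripper is mounted at the origin on a cart in front of the work surface, level with it; the furniture and walls round the work are solid. World frame = base frame: x ahead of the robot, y to its left, z up, the work surface at z = 0. Lengths are in mm, angles in degrees, forces in N, time in s.
With the tool pointing down it reaches from about 350 to 950 mm from the base axis. Payload 17.4 kg.
Tool frame: the origin (TCP) lies at the very end of the fingers, on their centre line; the grasp point (between the pads) lies 19 mm behind it (arm.grip_depth is the distance from the TCP to the grasp point, in mm); z points along the fingers, y is the line along which they close (so a half turn about z gives the same grasp; the last joint's range is limited). The gripper opens to 93 mm and grips with 3 to 60 N. Pads are 15 mm wide; open, the fingers measure 128 mm over their backs; the gripper's body (75 mm by 188 mm) begins 65 mm behind the grasp point.
Start: joints at [66.589, 6.646, 82.598, -0, 90.757, -2.166], TCP at [244.602, 629.128, 218.646] pointing down, gripper open.
Joint ranges: [-162.19, 162.19], [-47.58, 125.68], [4.15, 143.07], [-65.23, 245.23], [0.69, 171.88], [-170.13, 170.13]. Speed limits (degrees/s): [108.29, 108.29, 127.2, 180, 180, 180].

INTERFACE

Orientations are given as a 3x3 rotation matrix whose columns are the frame's x, y, z axes.
In Python, from rig import monitor, imaging, sign_off, arm gives the robot as it stands.
- The arm moves only by the shell command python3 -m inch 'ROWS' [OPENING]. ROWS is JSON, a list of rows, each an object of numbers: "tx", "ty", "tz": the shift along the tool's x, y, z scaled (see below); "wx", "wy", "wz": the turn, a rotation vector about the tool's x, y, z scaled (see below). A call has exactly 5 rows; each row is the pose to reach, as a shift and turn from the pose commanded when the call began, along the tool's axes at that moment, turning the shorter way round; what a row does not reach only later rows make up. The controller multiplies each number of a shift by 0.2 m and each number of a turn by 360 degrees. A row lasts 1/10 s, in which the tool goes at most 50 mm and 8.59 degrees, less where a joint would pass 70% of its speed; a pose out of reach is approached as far as the arm can. A call with a number of a shift or a turn outside -1 to 1 is refused whole. A call with a gripper value outside its range is refused whole. OPENING is the opening, from 0 (shut) to 1 (fully open), set as the call begins (- or left out, the last holds). The fingers move at their own pace and stop on an object; the grip force is fixed at half the most. Time passes only in rows, so rows that repeat a pose let the fingers close, or fill a call up. It gives the time, the measured TCP pose, the force, the opening and the grip force at its end, in the units of the state.
- monitor.observe(): the state, without advancing time (a new reading comes with each control period).
- imaging.snapshot(name): name is "scene" or "top" or "wrist"; returns a dict with "image" (400x640x3 uint8, red, green, blue), "fx", "fy", "cx", "cy" (pixels), "k1" (the pictures are not rectified: a ray, as slopes to the right and down, at radius r is drawn at 1 + k1 r^2 times it, then the intrinsics apply), "position" and "rotation" of the camera in the world. Camera axes: x right, y down, z forward; pixel columns grow to the right and rows downward; lengths in mm; the calibration is good to about 2 mm. A picture is of the moment at which its call begins. There is no depth.
- sign_off(): hands the job in; it is judged then, once.
The state is a dict: "time_s": time; "joint_pos": joint angles; "qd": joint speeds; "tau": joint torques, N m; "eef_pos": TCP position; "orientation": TCP orientation; "contact_force": force on the tool from outside, world axes, zero at the start; "wrist_torque": the same for the moment, N m; "grip_width": finger opening in mm; "grip_force": force on a finger pad.
Only numpy, scipy, OpenCV 4.12 (cv2) and the standard library are available. Lean on these libraries where they do the work, as an engineer would, in place of code of your own. Each camera call takes 0.05 s, during which the arm holds its last target. There are 200 camera calls.

## Working session

There is one attempt and no reset: what is moved stays moved. The work goes in short steps, Python scripts to look and compute and a shell command to move; the robot and the scene stay as the last step left them, time stands still between calls to the robot, and variables do not carry over. Pictures are saved under pics/ and viewed, at most 10 in all, crops included, and the job is handed in when it is done.

```bash
mkdir -p pics; ls
cat > h.py <<'E'
import numpy as np, cv2
from rig import monitor, imaging, arm
def snap(n):
    s=imaging.snapshot(n); return s
def save(s,f,crop=None,scale=1):
    im=s["image"][:,:,::-1]
    if crop: a,b,c,d=crop; im=im[b:d,a:c]
    cv2.imwrite(f,cv2.resize(im,None,fx=scale,fy=scale,interpolation=cv2.INTER_CUBIC))
def pt(s,u,v,z):
    K=np.array([[s["fx"],0,s["cx"]],[0,s["fy"],s["cy"]],[0,0,1.]])
    p=cv2.undistortPoints(np.array([[[u,v]]],float),K,np.array([s["k1"],0,0,0.]))[0,0]
    d=np.array(s["rotation"])@[p[0],p[1],1]; o=np.array(s["position"])
    return o+d*(z-o[2])/d[2]
def proj(s,P):
    R=np.array(s["rotation"]);c=R.T@(np.array(P,float)-s["position"]);x,y=c[:2]/c[2];f=1+s["k1"]*(x*x+y*y)
    return np.array([s["fx"]*x*f+s["cx"],s["fy"]*y*f+s["cy"]])
E
python3 - <<'E'
from h import *
import pickle
for n in("scene","top"):
    s=snap(n);pickle.dump(s,open(n+'.pkl','wb'));save(s,f'pics/{n}0.png')
    print(n,s["position"],s["rotation"],s["fx"],s["k1"])
print(monitor.observe())
E
```

```text
pics
scene [ 116.53888174 -357.23503326  747.76440558] [[ 0.74106544 -0.48903211  0.46007565]
 [-0.6712148  -0.52211347  0.52618268]
 [-0.01710853 -0.69874539 -0.71516584]] 410.6849981645674 -0.043056448763525317
top [ 407.37238459  132.38959154 1004.75804178] [[ 0.00511671 -0.99165094  0.12884963]
 [-0.99981798 -0.00270489  0.0188861 ]
 [-0.0183799  -0.12892281 -0.99148429]] 380.945721737534 -0.08486551933560416
{'time_s': 0.1, 'joint_pos': array([ 6.65901070e+01,  6.67062069e+00,  8.26299891e+01, -2.64013653e-04,
        9.07543398e+01, -2.16461184e+00]), 'qd': array([-0.04689925, -0.03373703, -0.06185866,  0.02687777,  0.04021221,
        0.10629806]), 'tau': array([ 2.70150485e-03, -7.22884011e+01, -6.23875237e+01,  7.81117170e-02,
        2.27160437e-02, -1.37806319e-04]), 'eef_pos': array([244.52653473, 628.97860772, 218.00879676]), 'orientation': array([[-9.32037689e-01,  3.62361151e-01, -3.76808703e-04],
       [ 3.62361345e-01,  9.32037273e-01, -8.81938070e-04],
       [ 3.16196620e-05, -9.58540430e-04, -9.99999540e-01]]), 'contact_force': array([0.16710816, 0.06114242, 0.23644293]), 'wrist_torque': array([0.00831912, 0.01971445, 0.04849488]), 'grip_force': 0.0, 'grip_width': 92.74639914061883}
```

View pics/top0.png

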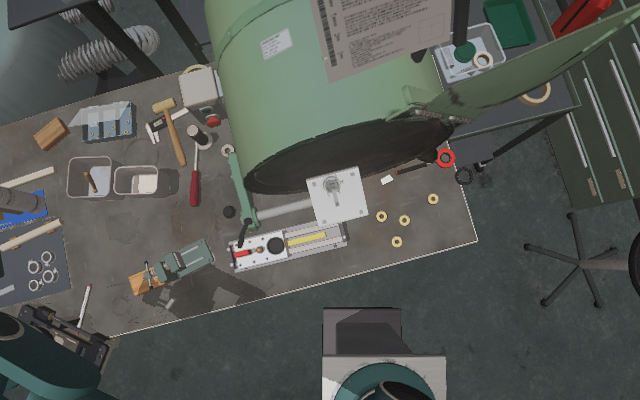

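View pics/scene0.png

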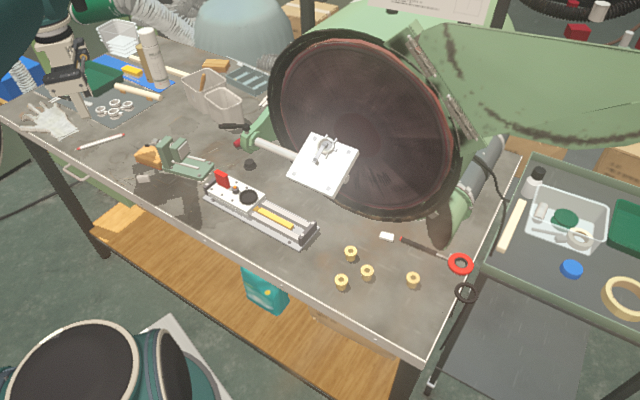

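Top view: four brass bushes at (381,216), (404,220), (397,241) and (433,199), all right of the slide. The rightmost, (433,199), is the one meant. The slide runs from (230,255) to (347,232), with its tab at (240,253) and nest at (276,245). The scene view agrees, with that bush at (413,280). I'll check with close crops.

Run:
```python
from h import *
import pickle
s=pickle.load(open('top.pkl','rb'));w=pickle.load(open('scene.pkl','rb'))
save(s,'pics/topcrop.png',(215,180,455,280),3.3)
save(w,'pics/scenecrop.png',(190,150,440,310),3.2)
for p in[(381,216),(404,220),(397,241),(433,199)]:print(p,pt(s,*p,26).round(1))
for p in[(350,252),(367,270),(341,281),(413,278)]:print(p,pt(w,*p,26).round(1))
```

```text
(381, 216) [509.6   7.9  26. ]
(404, 220) [499.4 -51.4  26. ]
(397, 241) [445.3 -32.4  26. ]
(433, 199) [ 554.4 -128.4   26. ]
(350, 252) [505.9   5.7  26. ]
(367, 270) [499.3 -51.2  26. ]
(341, 281) [441.2 -33.6  26. ]
(413, 278) [ 554.  -128.9   26. ]
```

View pics/topcrop.png

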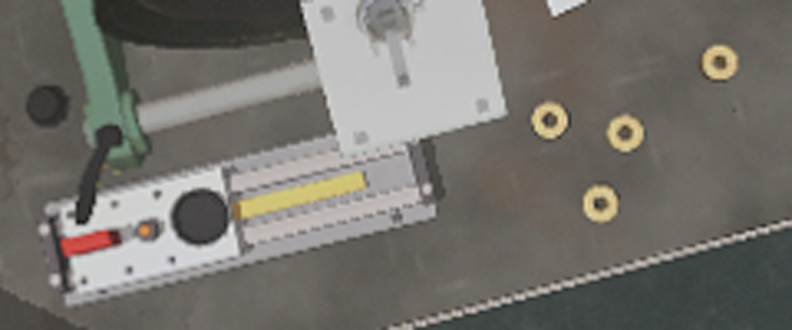

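View pics/scenecrop.png

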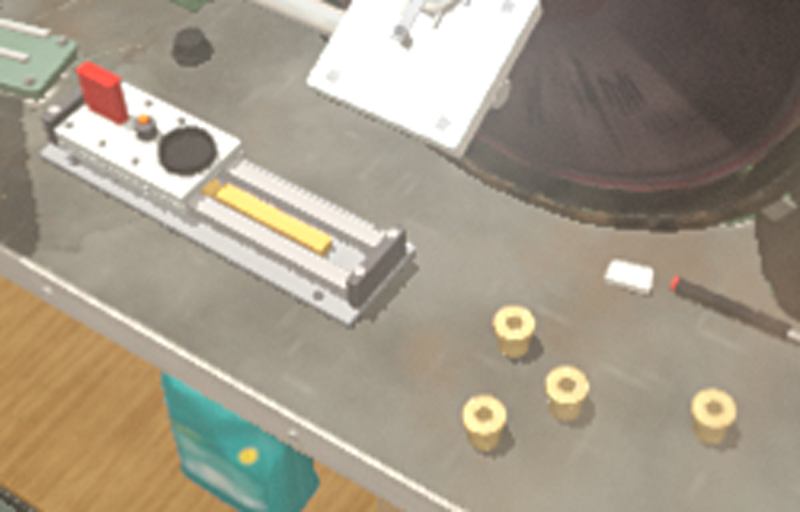

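Run:
```python
from h import *
import pickle
from scipy.optimize import least_squares
s=pickle.load(open('top.pkl','rb'));w=pickle.load(open('scene.pkl','rb'))
T=lambda a,b:(215+a/3.3,180+b/3.3); W=lambda a,b:(190+a/3.2,150+b/3.2)
def tri(a,b):
    f=lambda P:np.r_[proj(s,P)-a,proj(w,P)-b]
    r=least_squares(f,[500,150,50]);return r.x.round(1),r.fun.round(1)
print('lever',tri((240,245),(220,125)),'leverpivot',tri((248,221),(245,128)))
n1=pt(s,*T(200,216),49);n2=pt(w,*W(187,150),49);print('nest',n1,n2)
s1=pt(s,*T(147,230),57);s2=pt(w,*W(144,119),57);print('stem',s1,s2)
for nm,c,M in(('top',s,T),('scene',w,W)):
    im=c["image"].astype(int);m=(im[...,0]>140)&(im[...,1]<80)&(im[...,2]<80)
    m[:150]=0;m[300:]=0
    k,l,st,ce=cv2.connectedComponentsWithStats(m.astype(np.uint8))
    print(nm,[(x[4],c2.round(1),pt(c,*c2,82).round(1),pt(c,*c2,62).round(1)) for x,c2 in zip(st[1:],ce[1:]) if x[4]>15])
for c,a,b in((s,T(68,305),T(437,215)),(w,W(45,152),W(352,322))):
    for z in(0,8):
        d=pt(c,*b,z)-pt(c,*a,z);print('edge',np.hypot(*d[:2]),np.degrees(np.arctan2(d[1],d[0])),pt(c,*a,z),pt(c,*b,z))
for c,a,b in((s,T(238,211),T(365,180)),(w,W(213,186),W(328,244))):
    d=pt(c,*b,20)-pt(c,*a,20);print('strip',np.hypot(*d[:2]),np.degrees(np.arctan2(d[1],d[0])))
print('knob',pt(s,*T(47,105),20))
```

```text
lever (array([426.1, 321.3, 234.8]), array([-0.4,  0.8,  0.9, -0.1])) leverpivot (array([478.2, 312.9, 204.8]), array([-0.3,  0.5,  0.6, -0.1]))
nest [432.0764426  275.51491896  49.        ] [430.21328007 272.89306356  49.        ]
stem [421.04711083 314.3316724   57.        ] [421.53172818 314.89610984  57.        ]
top [(np.int32(183), array([445.7, 158.2]), array([ 648.9, -149.1,   82. ]), array([ 654.2, -155.2,   62. ])), (np.int32(63), array([240.6, 253.3]), array([411.6, 355.8,  82. ]), array([411.7, 360.6,  62. ]))]
scene [(np.int32(16), array([226.9, 182.2]), array([405.8, 317.7,  82. ]), array([414.5, 337.9,  62. ])), (np.int32(19), array([457.7, 272.3]), array([ 592.5, -196.8,   82. ]), array([ 606.8, -192. ,   62. ]))]
edge 302.8572993001483 -75.96980949066263 [361.71159937 387.48556013   0.        ] [435.13424357  93.6630643    0.        ]
edge 300.4459143759531 -75.96980949066263 [362.07515584 385.45445646   8.        ] [434.91320043  93.9714094    8.        ]
edge 304.19237406525724 -76.15267856424323 [367.47549997 393.34731815   0.        ] [440.27951882  97.99570519   0.        ]
edge 300.9379546594263 -76.15267856424323 [364.7908403 385.3171702   8.       ] [436.81596121  93.12539326   8.        ]
strip 102.3413468794565 -76.01379971519006
strip 106.9708346855041 -75.01391962603809
knob [519.9242196  404.41713663  20.        ]
```

Run:
```python
from h import *
import pickle
s=pickle.load(open('top.pkl','rb'));w=pickle.load(open('scene.pkl','rb'));q=snap('wrist');print(q["position"],q["rotation"])
f=lambda im,a,b,c,d,k:cv2.resize(im[b:d,a:c,::-1],None,fx=k,fy=k,interpolation=cv2.INTER_CUBIC)
A=f(s["image"],215,170,280,265,6);B=f(w["image"],205,105,285,200,5);C=cv2.resize(q["image"][:,:,::-1],None,fx=.62,fy=.62)
cv=np.zeros((600,800,3),np.uint8);cv[:570,:390]=A;cv[:475,395:795]=B
cv2.imwrite('pics/lever.png',cv)
for p in((309,196),(318,226),(369,215)):print(pt(s,*p,240))
```

```text
[171.55232165 658.46717482 384.02680489] [[ 0.36323211  0.89495712  0.25906405]
 [ 0.93169667 -0.34832966 -0.10299399]
 [-0.00193552  0.27877984 -0.96035309]]
[527.71184614 180.81358067 240.        ]
[466.65787761 162.02865036 240.        ]
[489.22355659  59.30102942 240.        ]
```

View pics/lever.png

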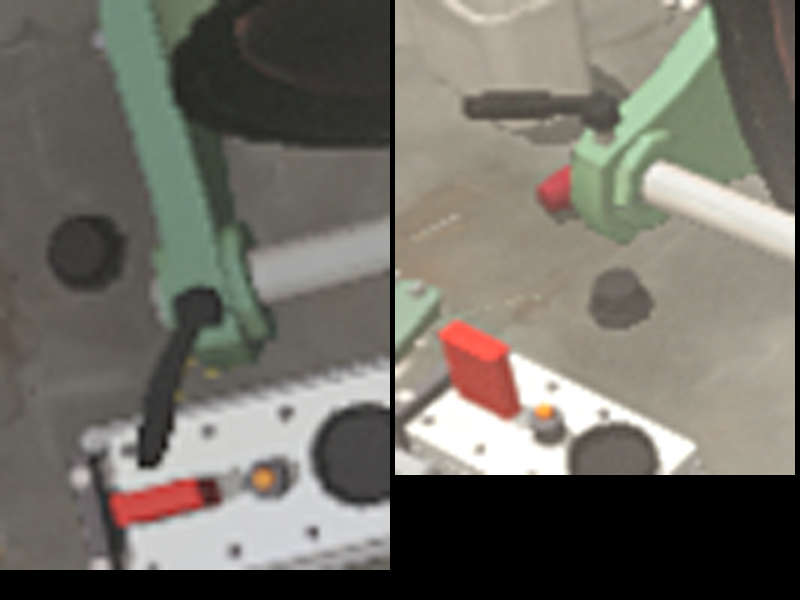

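The pictures show four brass bushes at top-view (381,216), (404,220), (397,241) and (433,199). I take (433,199), the farthest right. The sander's lever tip and bracket overhang the slide at about (426,321,235) and (455,300,~170). I'll therefore lean the tool toward the robot for the bush, and back along the rails for the tab.

```bash
cat >> h.py <<'E'
from scipy.spatial.transform import Rotation as Ro
YAW=-76.
def Rlean(yaxis_deg,lean):
    "tool y horizontal at yaw yaxis_deg, tool z down, tipped by lean about tool y"
    a=np.radians(yaxis_deg);y=np.array([np.cos(a),np.sin(a),0]);z=np.array([0,0,-1.]);x=np.cross(y,z)
    return np.c_[x,y,z]@Ro.from_rotvec([0,np.radians(lean),0]).as_matrix()
def go(p,R):
    o=monitor.observe();R0=np.array(o['orientation'])
    t=R0.T@(np.array(p)-o['eef_pos'])/200;w=Ro.from_matrix(R0.T@R).as_rotvec(degrees=True)/360
    print('now',o['eef_pos'].round(1),'t',t.round(4),'w',w.round(4))
E
python3 - <<'E'
from h import *
print(Rlean(90,-30).round(2))
go((330,330,310),Rlean(80,0));go((400,0,300),Rlean(90,0))
E
```

```text
[[-0.87  0.    0.5 ]
 [ 0.    1.   -0.  ]
 [-0.5   0.   -0.87]]
now [244.5 629.  218. ] t [-0.94   -1.2389 -0.4586] w [-0.0002 -0.     -0.0312]
now [244.5 629.  218. ] t [-1.8642 -2.6499 -0.4073] w [-0.0001 -0.     -0.059 ]
```

```bash
python3 -m inch '[{"tx":-0.1,"ty":-0.13,"tz":-0.1},{"tx":-0.25,"ty":-0.33,"tz":-0.25},{"tx":-0.4,"ty":-0.53,"tz":-0.4},{"tx":-0.55,"ty":-0.73,"tz":-0.45,"wz":-0.015},{"tx":-0.65,"ty":-0.88,"tz":-0.45,"wz":-0.03}]' 1
python3 - <<'E'
from h import *
go((360,200,310),Rlean(85,0));go((440,-80,300),Rlean(90,0))
E
```

```text
invalid input at $[0]: expected keys tx, ty, tz, wx, wy, wz
```

```bash
python3 -m inch '[{"tx":-0.1,"ty":-0.13,"tz":-0.1,"wx":0,"wy":0,"wz":0},{"tx":-0.25,"ty":-0.33,"tz":-0.25,"wx":0,"wy":0,"wz":0},{"tx":-0.4,"ty":-0.53,"tz":-0.4,"wx":0,"wy":0,"wz":0},{"tx":-0.55,"ty":-0.73,"tz":-0.45,"wx":0,"wy":0,"wz":-0.015},{"tx":-0.65,"ty":-0.88,"tz":-0.45,"wx":0,"wy":0,"wz":-0.03}]' 1
python3 - <<'E'
from h import *
go((360,200,310),Rlean(85,0));go((440,-80,300),Rlean(90,0))
E
```

```text
time_s: 0.65
eef_pos: [301.7, 419.0, 310.0]
orientation: [[-0.984, 0.177, 0.001], [0.177, 0.984, 0.001], [-0.001, 0.002, -1.0]]
contact_force: [2.2, -0.5, 0.5]
grip_width: 92.7
grip_force: 0.0
now [301.7 419.  310. ] t [-0.481  -1.0258 -0.0014] w [ 0.0003  0.0002 -0.0144]
now [301.7 419.  310. ] t [-1.1226 -2.3329  0.0471] w [ 0.0002  0.0002 -0.0283]
```

```bash
python3 -m inch '[{"tx":-0.09,"ty":-0.2,"tz":0,"wx":0,"wy":0,"wz":-0.003},{"tx":-0.19,"ty":-0.4,"tz":0,"wx":0,"wy":0,"wz":-0.006},{"tx":-0.28,"ty":-0.6,"tz":0,"wx":0,"wy":0,"wz":-0.01},{"tx":-0.38,"ty":-0.8,"tz":0,"wx":0,"wy":0,"wz":-0.015},{"tx":-0.48,"ty":-1,"tz":0,"wx":0,"wy":0,"wz":-0.02}]'; python3 -m inch '[{"tx":-0.02,"ty":-0.2,"tz":0,"wx":0,"wy":0,"wz":-0.003},{"tx":-0.04,"ty":-0.4,"tz":0,"wx":0,"wy":0,"wz":-0.006},{"tx":-0.08,"ty":-0.6,"tz":0,"wx":0,"wy":0,"wz":-0.01},{"tx":-0.14,"ty":-0.8,"tz":0,"wx":0,"wy":0,"wz":-0.01},{"tx":-0.2,"ty":-1,"tz":0,"wx":0,"wy":0,"wz":-0.01}]' >/dev/null
python3 - <<'E'
from h import *
# approach 90mm back along tool axis from grasp TCP
P=np.array([554,-128.5,26]);R=Rlean(90,-30)
q=np.array([0,0,1])
tcp=np.array([554-0*R[0,2],-128.5,14.5])
# tool axis passes bush axis at z=20
tcp=np.array([554,-128.5,20])+R[:,2]*6
print(tcp); go(tcp-R[:,2]*120,R)
print(monitor.observe()['joint_pos'])
E
```

```text
time_s: 1.15
eef_pos: [359.4, 204.6, 308.4]
orientation: [[-0.998, 0.055, 0.0], [0.055, 0.998, 0.0], [-0.0, 0.0, -1.0]]
contact_force: [1.9, -0.2, 0.7]
grip_width: 93.2
grip_force: 0.0
[ 557.         -128.5          14.80384758]
now [388.    2.7 308.6] t [-0.5402 -0.6592  0.9499] w [ 0.0003 -0.0832  0.001 ]
[-3.37863744e+00 -3.05880319e+01  1.05983451e+02  3.55084603e-03
  1.04554036e+02 -9.37411324e+01]
```

```bash
python3 -m inch '[{"tx":-0.1,"ty":-0.2,"tz":0,"wx":0,"wy":-0.01,"wz":0},{"tx":-0.2,"ty":-0.4,"tz":0.05,"wx":0,"wy":-0.03,"wz":0},{"tx":-0.3,"ty":-0.6,"tz":0.15,"wx":0,"wy":-0.05,"wz":0},{"tx":-0.42,"ty":-0.66,"tz":0.35,"wx":0,"wy":-0.07,"wz":0.001},{"tx":-0.54,"ty":-0.66,"tz":0.55,"wx":0,"wy":-0.083,"wz":0.001}]'
python3 - <<'E'
from h import *
s=snap('wrist');import pickle
K=pickle.load(open('top.pkl','rb'))
save(s,'pics/wrist1.png')
R=Rlean(90,-30);go(np.array([557,-128.5,14.8])-R[:,2]*100,R)
print(proj(s,(554,-128.5,26)),proj(s,(554,-128.5,0)))
E
```

```text
time_s: 2.15
eef_pos: [497.1, -129.5, 197.9]
orientation: [[-0.864, 0.005, 0.504], [0.004, 1.0, -0.002], [-0.504, 0.0, -0.864]]
contact_force: [2.2, 0.6, 0.2]
grip_width: 93.0
grip_force: 0.0
now [ 496.7 -127.8  188.5] t [ 0.1731 -0.0054  0.4028] w [ 0.0003 -0.0001 -0.0008]
[318.79539557 147.02790023] [318.78800762 131.61579701]
```

View pics/wrist1.png

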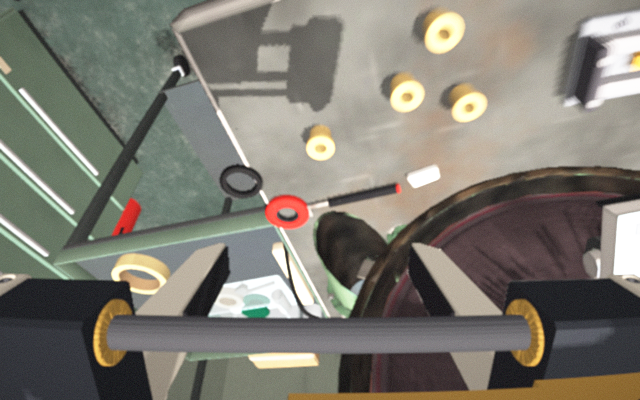

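Wrist view: the target bush top is at (320,148), predicted (319,147), and the other three are at (407,92), (468,103) and (443,32). The position holds, so I'll descend.

```bash
python3 -m inch '[{"tx":0.08,"ty":0,"tz":0.15,"wx":0,"wy":0,"wz":0},{"tx":0.173,"ty":-0.005,"tz":0.3,"wx":0,"wy":0,"wz":-0.001},{"tx":0.173,"ty":-0.005,"tz":0.4,"wx":0,"wy":0,"wz":-0.001},{"tx":0.173,"ty":-0.005,"tz":0.5,"wx":0,"wy":0,"wz":-0.001},{"tx":0.173,"ty":-0.005,"tz":0.6,"wx":0,"wy":0,"wz":-0.001}]' 0.6
python3 - <<'E'
from h import *
s=snap('wrist');R=Rlean(90,-30);go(np.array([557,-128.5,14.8]),R)
E
```

```text
time_s: 2.7
eef_pos: [527.1, -127.4, 77.5]
orientation: [[-0.868, -0.007, 0.497], [-0.007, 1.0, 0.002], [-0.497, -0.001, -0.868]]
contact_force: [-0.5, -1.0, -0.7]
grip_width: 58.5
grip_force: 0.0
now [ 527.  -127.    74.3] t [ 0.0167 -0.0083  0.333 ] w [ 0.0005 -0.001   0.001 ]
```

```bash
python3 -m inch '[{"tx":0.016,"ty":-0.008,"tz":0.1,"wx":0,"wy":0,"wz":0},{"tx":0.016,"ty":-0.008,"tz":0.2,"wx":0,"wy":0,"wz":0},{"tx":0.016,"ty":-0.008,"tz":0.28,"wx":0,"wy":0,"wz":0},{"tx":0.016,"ty":-0.008,"tz":0.32,"wx":0,"wy":0,"wz":0},{"tx":0.016,"ty":-0.008,"tz":0.32,"wx":0,"wy":0,"wz":0}]'
python3 - <<'E'
from h import *
s=snap('wrist');R=Rlean(90,-30);go(np.array([557,-128.5,14.8]),R)
E
```

```text
time_s: 3.25
eef_pos: [555.8, -129.0, 19.9]
orientation: [[-0.868, -0.007, 0.497], [-0.006, 1.0, 0.002], [-0.497, -0.001, -0.868]]
contact_force: [0.3, 0.4, -0.2]
grip_width: 55.9
grip_force: 0.0
now [ 555.9 -129.1   20.6] t [0.0097 0.0032 0.0278] w [ 0.0003 -0.0005  0.001 ]
```

```bash
python3 -m inch '[{"tx":0.01,"ty":0.003,"tz":0.026,"wx":0,"wy":0,"wz":0.001},{"tx":0.01,"ty":0.003,"tz":0.026,"wx":0,"wy":0,"wz":0.001},{"tx":0.01,"ty":0.003,"tz":0.026,"wx":0,"wy":0,"wz":0.001},{"tx":0.01,"ty":0.003,"tz":0.026,"wx":0,"wy":0,"wz":0.001},{"tx":0.01,"ty":0.003,"tz":0.026,"wx":0,"wy":0,"wz":0.001}]'
python3 -m inch '[{"tx":0,"ty":0,"tz":0,"wx":0,"wy":0,"wz":0},{"tx":0,"ty":0,"tz":0,"wx":0,"wy":0,"wz":0},{"tx":0,"ty":0,"tz":0,"wx":0,"wy":0,"wz":0},{"tx":0,"ty":0,"tz":0,"wx":0,"wy":0,"wz":0},{"tx":0,"ty":0,"tz":0,"wx":0,"wy":0,"wz":0}]' 0
```

```text
time_s: 3.8
eef_pos: [556.8, -128.8, 14.8]
orientation: [[-0.867, -0.0, 0.498], [0.001, 1.0, 0.001], [-0.498, 0.001, -0.867]]
contact_force: [-0.1, 0.1, 0.3]
grip_width: 55.9
grip_force: 0.0
time_s: 4.3
eef_pos: [556.8, -128.7, 14.5]
orientation: [[-0.867, -0.0, 0.498], [0.001, 1.0, 0.002], [-0.498, 0.002, -0.867]]
contact_force: [-1.5, 0.2, 1.2]
grip_width: 26.4
grip_force: 30.0
```

```bash
python3 -m inch '[{"tx":-0.05,"ty":0,"tz":-0.087,"wx":0,"wy":0,"wz":0},{"tx":-0.12,"ty":0,"tz":-0.21,"wx":0,"wy":0,"wz":0},{"tx":-0.2,"ty":0,"tz":-0.35,"wx":0,"wy":0,"wz":0},{"tx":-0.28,"ty":0,"tz":-0.49,"wx":0,"wy":0,"wz":0},{"tx":-0.37,"ty":0,"tz":-0.65,"wx":0,"wy":0,"wz":0}]'
python3 - <<'E'
from h import *
go((415,-60,165),Rlean(90,-20))
E
```

```text
time_s: 4.8
eef_pos: [555.7, -128.8, 164.8]
orientation: [[-0.868, -0.0, 0.497], [0.001, 1.0, 0.002], [-0.497, 0.002, -0.868]]
contact_force: [0.1, -0.7, -0.9]
grip_width: 26.6
grip_force: 30.0
now [ 555.7 -128.8  164.8] t [ 0.6099  0.3442 -0.3501] w [ 0.0003  0.0273 -0.0001]
```

```bash
python3 -m inch '[{"tx":0.12,"ty":0,"tz":-0.07,"wx":0,"wy":0.005,"wz":0},{"tx":0.24,"ty":0.05,"tz":-0.14,"wx":0,"wy":0.01,"wz":0},{"tx":0.38,"ty":0.15,"tz":-0.21,"wx":0,"wy":0.015,"wz":0},{"tx":0.5,"ty":0.25,"tz":-0.28,"wx":0,"wy":0.022,"wz":0},{"tx":0.61,"ty":0.34,"tz":-0.35,"wx":0,"wy":0.027,"wz":0}]'
python3 - <<'E'
from h import *
go((415,130,165),Rlean(90,-20))
print(monitor.observe()['joint_pos'])
E
```

```text
time_s: 5.3
eef_pos: [414.2, -60.5, 164.0]
orientation: [[-0.939, 0.001, 0.343], [0.001, 1.0, 0.001], [-0.343, 0.001, -0.939]]
contact_force: [0.2, 0.3, -0.1]
grip_width: 26.7
grip_force: 30.0
now [414.2 -60.5 164. ] t [-0.0047  0.9526 -0.0022] w [ 0.0002  0.0002 -0.0002]
[ -15.71508217  -42.33300433  127.5515987     5.57315291   75.49892786
 -106.14955017]
```

```bash
python3 -m inch '[{"tx":0,"ty":0.15,"tz":0,"wx":0,"wy":0.015,"wz":0},{"tx":0,"ty":0.35,"tz":0,"wx":0,"wy":0.022,"wz":0},{"tx":0,"ty":0.55,"tz":0,"wx":0,"wy":0.022,"wz":0},{"tx":0,"ty":0.75,"tz":0,"wx":0,"wy":0.015,"wz":0},{"tx":0,"ty":0.95,"tz":0,"wx":0,"wy":0,"wz":0}]'
python3 - <<'E'
from h import *
R=Rlean(90,-30)
# bush axis relative to tcp at grasp: bush bottom centre = tcp + (554-556.8, ~0, -14.5)
N=np.array([431,274.2,41]);t=N+[2.8,0,14.5]
print(t);go(t+[-15,0,70],R)
print(monitor.observe()['joint_pos'])
E
```

```text
time_s: 5.8
eef_pos: [415.8, 130.4, 164.8]
orientation: [[-0.938, 0.0, 0.346], [0.001, 1.0, 0.002], [-0.346, 0.002, -0.938]]
contact_force: [1.7, -0.5, -1.2]
grip_width: 26.7
grip_force: 30.0
[433.8 274.2  55.5]
now [415.8 130.4 164.8] t [0.0545 0.7186 0.191 ] w [ 0.0003 -0.0271 -0.0002]
[ 18.29562594 -38.73327597 125.63417857  -6.36821745  73.86224515
 -70.92910014]
```

```bash
python3 -m inch '[{"tx":0.01,"ty":0.15,"tz":0.04,"wx":0,"wy":-0.005,"wz":0},{"tx":0.02,"ty":0.3,"tz":0.08,"wx":0,"wy":-0.01,"wz":0},{"tx":0.03,"ty":0.45,"tz":0.12,"wx":0,"wy":-0.018,"wz":0},{"tx":0.05,"ty":0.62,"tz":0.17,"wx":0,"wy":-0.025,"wz":0},{"tx":0.054,"ty":0.72,"tz":0.19,"wx":0,"wy":-0.027,"wz":0}]'
python3 - <<'E'
from h import *
import pickle
s=snap('scene');w=snap('wrist');t=snap('top')
pickle.dump((s,w,t),open('b.pkl','wb'))
go((433.8,274.2,80),Rlean(90,-30))
p=monitor.observe()['eef_pos']
f=lambda im,a,b,c,d,k:cv2.resize(im[b:d,a:c,::-1],None,fx=k,fy=k,interpolation=cv2.INTER_CUBIC)
cv=np.zeros((600,800,3),np.uint8);cv[:300,:400]=f(s["image"],190,140,290,215,4);cv[:300,400:]=f(t["image"],220,200,320,275,4);cv[300:,:480]=f(w["image"],0,0,640,400,.75)
cv2.imwrite('pics/pre.png',cv)
print(proj(s,p-[2.8,0,14.5]),proj(w,(431,274.2,49)))
E
```

```text
time_s: 6.3
eef_pos: [417.2, 274.8, 123.8]
orientation: [[-0.867, -0.002, 0.498], [-0.001, 1.0, 0.002], [-0.498, 0.001, -0.867]]
contact_force: [0.6, 0.2, -0.2]
grip_width: 26.8
grip_force: 30.0
now [417.7 273.6 124.5] t [0.0408 0.0025 0.2331] w [ 0.0002 -0.0006  0.0003]
[238.69156894 181.25949752] [314.06875832 183.05549243]
```

View pics/pre.png

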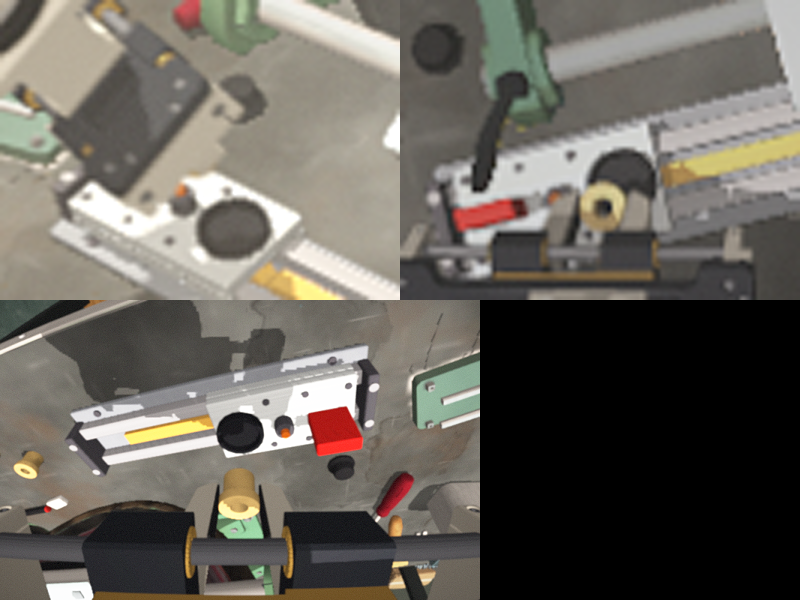

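Before placing, the bush hangs between the fingers at wrist panel (240,490), and the nest is at panel (240,432), or wrist pixel (320,176). The bracket and lever stay clear behind.

Run:
```python
from h import *
import pickle
s,w,t=pickle.load(open('b.pkl','rb'))
print(pt(w,320,176,49))
im=w["image"].astype(int);m=(im.max(2)<75).astype(np.uint8);m[:130]=0;m[215:]=0;m[:,:270]=0;m[:,:]*=1;m[:,362:]=0
k,l,st,ce=cv2.connectedComponentsWithStats(m);i=1+np.argmax(st[1:,4]);print(st[i],ce[i],pt(w,*ce[i],47))
im=s["image"].astype(int);m=(im.max(2)<90).astype(np.uint8);m[:185]=0;m[208:]=0;m[:,:236]=0;m[:,262:]=0
k,l,st,ce=cv2.connectedComponentsWithStats(m);i=1+np.argmax(st[1:,4]);print(st[i],ce[i],pt(s,*ce[i],47))
```

```text
[424.51663113 278.26948609  49.        ]
[ 289  150   62   54 2678] [319.7300224  176.60156833] [426.82243499 278.10303361  47.        ]
[240 190  17  14  82] [246.98780488 196.82926829] [428.65380966 277.2043997   47.        ]
```

Run:
```python
from h import *
import pickle
from scipy.optimize import least_squares
w=snap('wrist');T=pickle.load(open('top.pkl','rb'));S=pickle.load(open('scene.pkl','rb'))
a=np.linspace(0,2*np.pi,60)
def sil(c,n):
    P=[proj(c,(n[0]+22.5*np.cos(x),n[1]+22.5*np.sin(x),z)) for x in a for z in(38,49)]
    h=cv2.convexHull(np.array(P,np.float32));m=cv2.moments(h);return np.array([m['m10'],m['m01']])/m['m00'],m['m00']
def blob(c,u,v,r,th):
    m=(c["image"].max(2)<th).astype(np.uint8);o=np.zeros_like(m);cv2.circle(o,(u,v),r,1,-1);m*=o
    k,l,st,ce=cv2.connectedComponentsWithStats(m);i=1+np.argmax(st[1:,4]);return ce[i],st[i]
for nm,c,u,v,r,th in(('w',w,320,176,45,75),('w',w,320,176,45,90),('T',T,276,245,11,80),('T',T,276,245,11,100),('S',S,248,197,14,80),('S',S,248,197,14,100)):
    b,st=blob(c,u,v,r,th)
    x=least_squares(lambda n:sil(c,n)[0]-b,[430,275]).x;print(nm,b.round(1),st,'area',sil(c,x)[1].round(),x.round(1))
print(monitor.observe()['eef_pos'])
```

```text
Traceback (most recent call last):
AttributeError: 'float' object has no attribute 'round'
```

```bash
cat > fit.py <<'E'
from h import *
import pickle
from scipy.optimize import least_squares
w=snap('wrist');T=pickle.load(open('top.pkl','rb'));S=pickle.load(open('scene.pkl','rb'))
a=np.linspace(0,2*np.pi,60)
def sil(c,n):
    P=[proj(c,(n[0]+22.5*np.cos(x),n[1]+22.5*np.sin(x),z)) for x in a for z in(38,49)]
    h=cv2.convexHull(np.array(P,np.float32));m=cv2.moments(h);return np.array([m['m10'],m['m01']])/m['m00'],m['m00']
def blob(c,u,v,r,th):
    m=(c["image"].max(2)<th).astype(np.uint8);o=np.zeros_like(m);cv2.circle(o,(u,v),r,1,-1);m*=o
    k,l,st,ce=cv2.connectedComponentsWithStats(m);i=1+np.argmax(st[1:,4]);return ce[i],st[i]
for nm,c,u,v,r,th in(('w',w,320,176,45,75),('w',w,320,176,45,90),('T',T,276,245,11,80),('T',T,276,245,11,100),('S',S,248,197,14,80),('S',S,248,197,14,100)):
    b,st=blob(c,u,v,r,th)
    x=least_squares(lambda n:sil(c,n)[0]-b,[430,275],diff_step=1e-3).x;print(nm,b.round(1),st,'area',int(sil(c,x)[1]),x.round(1))
print(monitor.observe()['eef_pos'])
E
python3 fit.py
```

```text
w [324.6 174.6] [ 294  148   62   54 2679] area 3078 [431.3 278.3]
w [324.6 174.6] [ 293  148   63   54 2708] area 3078 [431.3 278.3]
T [275.3 245.4] [267 238  17  16 214] area 260 [432.5 277.1]
T [275.2 245.4] [267 237  17  17 225] area 260 [432.4 277.2]Traceback (most recent call last):
  File "fit.py", line 13, in <module>
    b,st=blob(c,u,v,r,th)
         ~~~~^^^^^^^^^^^^
  File "fit.py", line 11, in blob
    k,l,st,ce=cv2.connectedComponentsWithStats(m);i=1+np.argmax(st[1:,4]);return ce[i],st[i]
                                                      ~~~~~~~~~^^^^^^^^^^
    return _wrapfunc(a, 'argmax', axis=axis, out=out, **kwds)
    return bound(*args, **kwds)
ValueError: attempt to get argmax of an empty sequence
```

Run:
```python
from h import *
R=Rlean(90,-30);go((434.1,277.6,75),R);go((434.1,277.6,56),R)
```

```text
now [418.4 272.5 125.4] t [0.0572 0.0252 0.2577] w [ 0.0002 -0.0005 -0.0001]
now [418.4 272.5 125.4] t [0.1045 0.0251 0.3401] w [ 0.0002 -0.0005 -0.0001]
```

```bash
python3 -m inch '[{"tx":-0.02,"ty":0.01,"tz":0.06,"wx":0,"wy":0,"wz":0},{"tx":0,"ty":0.025,"tz":0.13,"wx":0,"wy":0,"wz":0},{"tx":0.03,"ty":0.025,"tz":0.2,"wx":0,"wy":0,"wz":0},{"tx":0.057,"ty":0.025,"tz":0.257,"wx":0,"wy":0,"wz":0},{"tx":0.057,"ty":0.025,"tz":0.257,"wx":0,"wy":0,"wz":0}]';python3 -m inch '[{"tx":0,"ty":0,"tz":0,"wx":0,"wy":0,"wz":0},{"tx":0,"ty":0,"tz":0,"wx":0,"wy":0,"wz":0},{"tx":0,"ty":0,"tz":0,"wx":0,"wy":0,"wz":0},{"tx":0,"ty":0,"tz":0,"wx":0,"wy":0,"wz":0},{"tx":0,"ty":0,"tz":0,"wx":0,"wy":0,"wz":0}]' >/dev/null
python3 - <<'E'
from h import *
R=Rlean(90,-30);go((434.1,277.6,57),R)
w=snap('wrist');save(w,'pics/pre2.png',(200,60,460,260),3)
E
```

```text
time_s: 7.05
eef_pos: [433.6, 276.9, 72.3]
orientation: [[-0.869, 0.001, 0.495], [0.0, 1.0, -0.001], [-0.495, -0.001, -0.869]]
contact_force: [-0.1, 0.2, -0.3]
grip_width: 26.8
grip_force: 30.0
now [434.1 278.   75.4] t [ 0.046  -0.0024  0.0796] w [ 0.0003 -0.0003 -0.0001]
```

View pics/pre2.png

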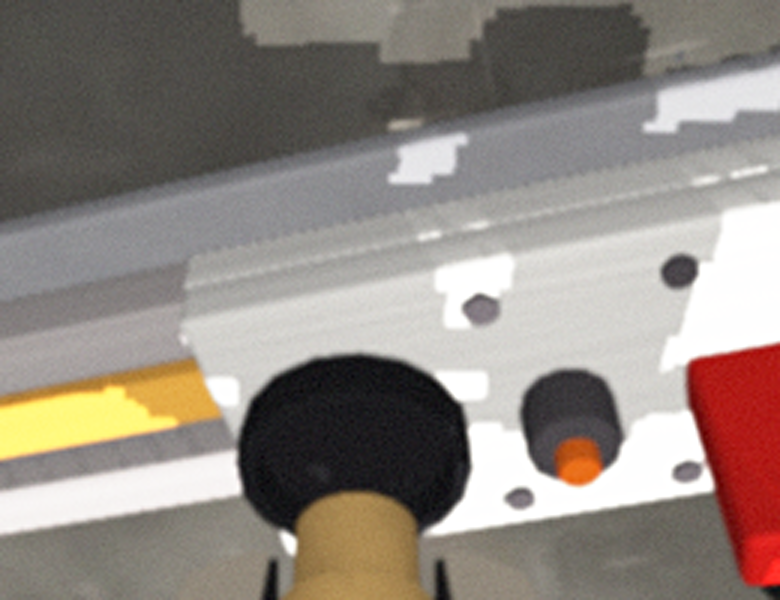

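Close wrist view: the bush is at crop column 357 and the nest centre at 355, so they line up laterally. I'll check depth numerically.

Run:
```python
from h import *
w=snap('wrist');p=monitor.observe()['eef_pos'];print(p)
for d in(-4,0,4):print(d,proj(w,(p[0]-2.8-14+d,p[1],p[2]-14.5)))
# nest rim nearest robot: crop(355,353)
print(proj(w,(431.3-22.5,277.6,49)),(200+355/3,60+353/3))
R=Rlean(90,-30);go((434.1,277.6,57),R)
```

```text
[434.08533416 278.00744286  75.196764  ]
-4 [316.25932823 212.70227916]
0 [316.29863028 218.01428359]
4 [316.33675131 223.15746537]
[315.50016582 190.1721335 ] (318.3333333333333, 177.66666666666669)
now [434.1 278.   75.2] t [ 0.0452 -0.0022  0.0789] w [ 0.0003 -0.0004 -0.0001]
```

Run:
```python
from h import *
w=snap('wrist');print(w["position"],np.array(w["rotation"])[:,2])
for x in(425,428,431,434):print(x,[proj(w,(x-22.5,277.6,z)).round(1) for z in(38,49)],proj(w,(x+22.5,277.6,49)).round(1))
im=w["image"].copy()
# dark columns at u=290 boundaries
for u in(295,305,340,350):
    c=im[120:270,u].max(1);print(u,120+np.where(c<60)[0][[0,-1]])
for x,y in((428,277.6),(431.3,277.6)):
  print([proj(w,(x+22.5*np.cos(a),y+22.5*np.sin(a),49)).round(0).tolist() for a in np.radians([90,120,150,180,210,240,270])])
```

```text
[283.38325799 279.02933853 180.5597552 ] [ 7.19771333e-01  1.08698347e-04 -6.94211218e-01]
425 [array([315.6, 167.2]), array([315.5, 181.2])] [316.  237.3]
428 [array([315.6, 171.5]), array([315.5, 185.6])] [316.  240.5]
431 [array([315.6, 175.8]), array([315.5, 189.9])] [316.  243.5]
434 [array([315.7, 179.9]), array([315.6, 194. ])] [316.1 246.5]
295 [185 236]
305 [181 225]
340 [184 235]
350 [193 269]
[[356.0, 215.0], [352.0, 201.0], [337.0, 190.0], [316.0, 186.0], [294.0, 190.0], [279.0, 201.0], [275.0, 215.0]]
[[356.0, 219.0], [352.0, 205.0], [337.0, 194.0], [316.0, 190.0], [294.0, 195.0], [280.0, 205.0], [276.0, 219.0]]
```

```bash
python3 - <<'E'
from h import *
R=Rlean(90,-30);go((432,278.2,59),R)
E
python3 -m inch '[{"tx":0.018,"ty":0,"tz":0.02,"wx":0,"wy":0,"wz":0},{"tx":0.03,"ty":0,"tz":0.04,"wx":0,"wy":0,"wz":0},{"tx":0.044,"ty":0,"tz":0.06,"wx":0,"wy":0,"wz":0},{"tx":0.047,"ty":0,"tz":0.065,"wx":0,"wy":0,"wz":0},{"tx":0.047,"ty":0,"tz":0.065,"wx":0,"wy":0,"wz":0}]'
```

```text
now [434.1 278.   75.2] t [0.0492 0.0008 0.0649] w [ 0.0002 -0.0004 -0.0001]
time_s: 8.2
eef_pos: [432.3, 277.9, 58.7]
orientation: [[-0.868, -0.0, 0.497], [0.0, 1.0, 0.001], [-0.497, 0.001, -0.868]]
contact_force: [0.4, -0.1, -1.7]
grip_width: 27.0
grip_force: 30.0
```

```bash
python3 -m inch '[{"tx":0.002,"ty":0,"tz":0.004,"wx":0,"wy":0,"wz":0},{"tx":0.004,"ty":0,"tz":0.007,"wx":0,"wy":0,"wz":0},{"tx":0.005,"ty":0,"tz":0.009,"wx":0,"wy":0,"wz":0},{"tx":0.005,"ty":0,"tz":0.009,"wx":0,"wy":0,"wz":0},{"tx":0.005,"ty":0,"tz":0.009,"wx":0,"wy":0,"wz":0}]';python3 -m inch '[{"tx":0.002,"ty":0,"tz":0.004,"wx":0,"wy":0,"wz":0},{"tx":0.003,"ty":0,"tz":0.005,"wx":0,"wy":0,"wz":0},{"tx":0.003,"ty":0,"tz":0.005,"wx":0,"wy":0,"wz":0},{"tx":0.003,"ty":0,"tz":0.005,"wx":0,"wy":0,"wz":0},{"tx":0.003,"ty":0,"tz":0.005,"wx":0,"wy":0,"wz":0}]'
```

```text
time_s: 8.7
eef_pos: [432.4, 278.0, 57.1]
orientation: [[-0.867, -0.0, 0.498], [0.001, 1.0, 0.001], [-0.498, 0.002, -0.867]]
contact_force: [0.1, -0.0, -1.7]
grip_width: 26.7
grip_force: 30.0
time_s: 9.2
eef_pos: [432.4, 278.0, 55.9]
orientation: [[-0.867, -0.0, 0.498], [0.001, 1.0, 0.001], [-0.498, 0.002, -0.867]]
contact_force: [0.3, 0.4, -0.6]
grip_width: 26.6
grip_force: 30.0
```

Bottom is about 41.4 if nothing slipped. I'll take a little more to feel contact.

```bash
python3 -m inch '[{"tx":0.002,"ty":0,"tz":0.004,"wx":0,"wy":0,"wz":0},{"tx":0.003,"ty":0,"tz":0.005,"wx":0,"wy":0,"wz":0},{"tx":0.003,"ty":0,"tz":0.005,"wx":0,"wy":0,"wz":0},{"tx":0.003,"ty":0,"tz":0.005,"wx":0,"wy":0,"wz":0},{"tx":0.003,"ty":0,"tz":0.005,"wx":0,"wy":0,"wz":0}]'
python3 - <<'E'
from h import *
print(monitor.observe()['contact_force'])
w=snap('wrist');save(w,'pics/in.png',(220,100,420,280),3)
E
```

```text
time_s: 9.7
eef_pos: [432.7, 278.1, 55.5]
orientation: [[-0.867, -0.0, 0.499], [0.001, 1.0, 0.002], [-0.499, 0.002, -0.867]]
contact_force: [-5.1, -2.8, 7.4]
grip_width: 26.6
grip_force: 30.0
[-5.14582147 -2.78181759  7.38077959]
```

View pics/in.png

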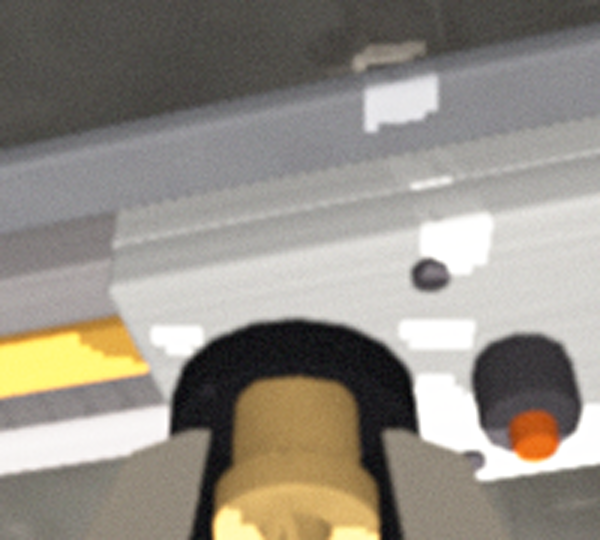

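The bush sits inside the nest with contact felt at the right height, so I'll release it with a small opening and then go straight up.

```bash
python3 -m inch '[{"tx":-0.002,"ty":0,"tz":-0.003,"wx":0,"wy":0,"wz":0},{"tx":-0.002,"ty":0,"tz":-0.003,"wx":0,"wy":0,"wz":0},{"tx":-0.002,"ty":0,"tz":-0.003,"wx":0,"wy":0,"wz":0},{"tx":-0.002,"ty":0,"tz":-0.003,"wx":0,"wy":0,"wz":0},{"tx":-0.002,"ty":0,"tz":-0.003,"wx":0,"wy":0,"wz":0}]' 0.37; python3 -m inch '[{"tx":-0.01,"ty":0,"tz":-0.017,"wx":0,"wy":0,"wz":0},{"tx":-0.03,"ty":0,"tz":-0.052,"wx":0,"wy":0,"wz":0},{"tx":-0.06,"ty":0,"tz":-0.104,"wx":0,"wy":0,"wz":0},{"tx":-0.09,"ty":0,"tz":-0.156,"wx":0,"wy":0,"wz":0},{"tx":-0.09,"ty":0,"tz":-0.156,"wx":0,"wy":0,"wz":0}]'
python3 - <<'E'
from h import *
w=snap('wrist');save(w,'pics/out.png',(180,60,480,300),2)
u=np.array([np.cos(np.radians(YAW)),np.sin(np.radians(YAW)),0])
N=np.array([431.5,277.8,41]);tab=N-81*u;tab[2]=66;print('tab',tab)
for th in(-38,38):
    R=Rlean(YAW+90,th);print(th,R.round(2))
im=w["image"].astype(int);m=(im[...,0]>120)&(im[...,1]<60)&(im[...,2]<60);k,l,st,ce=cv2.connectedComponentsWithStats(m.astype(np.uint8));i=1+np.argmax(st[1:,4]);print(st[i],ce[i])
top=[tab+18*a*u+6.5*b*np.array([-u[1],u[0],0])+[0,0,16] for a in(-1,1) for b in(-1,1)]
print([proj(w,t).round(0) for t in top], [proj(w,t-[0,0,44]).round(0) for t in top])
E
```

```text
time_s: 10.25
eef_pos: [432.4, 278.0, 55.3]
orientation: [[-0.867, -0.0, 0.498], [0.001, 1.0, 0.001], [-0.498, 0.001, -0.867]]
contact_force: [0.5, 0.3, -0.2]
grip_width: 34.4
grip_force: 0.0
time_s: 10.75
eef_pos: [433.2, 278.6, 94.2]
orientation: [[-0.866, -0.0, 0.5], [0.002, 1.0, 0.003], [-0.5, 0.004, -0.866]]
contact_force: [0.3, 0.6, -0.5]
grip_width: 34.5
grip_force: 0.0
tab [411.90432646 356.39395383  66.        ]
-38 [[-0.19  0.97  0.15]
 [ 0.76  0.24 -0.6 ]
 [-0.62  0.   -0.79]]
38 [[-0.19  0.97 -0.15]
 [ 0.76  0.24  0.6 ]
 [ 0.62  0.   -0.79]]
[ 421  149   87   77 4762] [463.36917262 187.51931961]
[array([509., 200.]), array([505., 217.]), array([435., 212.]), array([435., 229.])] [array([480., 145.]), array([478., 162.]), array([417., 157.]), array([418., 173.])]
```

View pics/out.png

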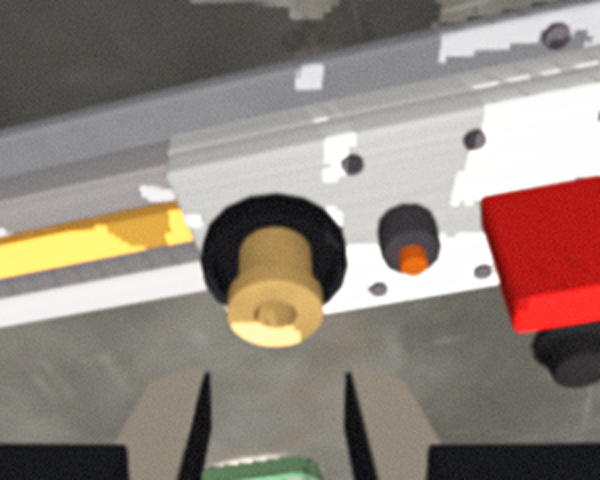

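The bush stands released in the nest. Next I'll work out clearances for the tab grasp: bracket underside and the vise to the left.

Run:
```python
from h import *
import pickle
from scipy.optimize import least_squares
s=pickle.load(open('top.pkl','rb'));w=pickle.load(open('scene.pkl','rb'))
def tri(a,b):
    r=least_squares(lambda P:np.r_[proj(s,P)-a,proj(w,P)-b],[450,400,50]);return r.x.round(0),r.fun.round(1)
print('vise mid',tri((172,262),(172,148)),tri((180,252),(180,140)))
for z in(100,130,160,200):print(z,'bracket low ray',pt(w,251,153,z).round(0),'bracket end top-ray',pt(s,252.5,230,z).round(0), 'vise jaw ray',pt(w,165,138,z-60).round(0),pt(w,150,150,z-60).round(0))
# template match around vise for height
g=lambda c:cv2.cvtColor(c["image"],cv2.COLOR_RGB2GRAY).astype(np.float32)
A,B=g(s),g(w)
# plane-sweep: rectify both to ground patches at height z, compare
xs=np.arange(330,470,2.);ys=np.arange(400,600,2.)
X,Y=np.meshgrid(xs,ys)
best=[]
for z in range(0,160,10):
    im=[]
    for c,I in((s,A),(w,B)):
        uv=np.array([proj(c,(x,y,z)) for x,y in zip(X.ravel(),Y.ravel())],np.float32).reshape(*X.shape,2)
        im.append(cv2.remap(I,uv[...,0],uv[...,1],cv2.INTER_LINEAR))
    a,b=im;bl=lambda q:cv2.blur(q,(11,11))
    va=bl(a*a)-bl(a)**2;vb=bl(b*b)-bl(b)**2
    n=(bl(a*b)-bl(a)*bl(b))/np.sqrt(np.maximum(va*vb,1));n[(va<60)|(vb<60)]=-1;best.append(n)
b=np.array(best);zi=b.argmax(0)*10;zi[b.max(0)<.7]=-1
print('rows y 400..600 step16, cols x 330..470 step 14');print(zi[::8,::7])
```

```text
vise mid (array([381., 534.,  72.]), array([-1.4,  2.7,  3.2, -0.2])) (array([403., 503., 105.]), array([-2.2,  4.2,  5. , -0.4]))
100 bracket low ray [499. 347. 100.] bracket end top-ray [467. 324. 100.] vise jaw ray [394. 637.  40.] [338. 616.  40.]
130 bracket low ray [481. 314. 130.] bracket end top-ray [465. 318. 130.] vise jaw ray [382. 595.  70.] [329. 575.  70.]
160 bracket low ray [463. 282. 160.] bracket end top-ray [463. 312. 160.] vise jaw ray [370. 553. 100.] [319. 534. 100.]
200 bracket low ray [440. 238. 200.] bracket end top-ray [461. 303. 200.] vise jaw ray [355. 496. 140.] [307. 479. 140.]
rows y 400..600 step16, cols x 330..470 step 14
[[ -1  -1  20  -1  -1  -1  -1  -1  -1  -1]
 [ -1  -1   0  20  -1  -1  -1  -1  -1  -1]
 [ -1  -1  -1   0  -1  -1  -1  -1  -1  -1]
 [ -1  -1  -1   0  -1  -1  -1  -1  -1  -1]
 [ -1  -1  -1  20  20  -1  10  10  -1  -1]
 [ -1  -1 110  20  -1  -1  -1  -1  20  -1]
 [ -1  -1   0  20  -1  -1  -1  -1  -1  -1]
 [120  -1  20  90  40  -1  -1  -1  -1  -1]
 [ -1   0 100  90  -1  -1  -1  20  -1  -1]
 [  0  -1  90  60  -1  -1  -1  -1  -1  -1]
 [ -1  -1  -1  -1  90  -1  -1  -1  -1  -1]
 [ 20  -1  -1   0  -1  -1  -1  -1  -1  -1]
 [ 30  -1  20  -1  -1  -1  -1  -1  -1  -1]]
```

```bash
python3 - <<'E'
from h import *
go((375,335,200),Rlean(90,-30))
E
python3 -m inch '[{"tx":-0.06,"ty":0,"tz":-0.18,"wx":0,"wy":0,"wz":0},{"tx":-0.03,"ty":0.05,"tz":-0.35,"wx":0,"wy":0,"wz":0},{"tx":-0.02,"ty":0.15,"tz":-0.5,"wx":0,"wy":0,"wz":0},{"tx":-0.02,"ty":0.25,"tz":-0.58,"wx":0,"wy":0,"wz":0},{"tx":-0.02,"ty":0.28,"tz":-0.6,"wx":0,"wy":0,"wz":0}]' 0.55
python3 - <<'E'
from h import *
go((365,385,210),Rlean(YAW+90,-35))
print(monitor.observe()['joint_pos'])
E
```

```text
now [432.9 278.3  93. ] t [-0.0159  0.2852 -0.6076] w [ 0.0004 -0.0001 -0.0002]
time_s: 11.3
eef_pos: [375.7, 335.4, 199.1]
orientation: [[-0.867, -0.002, 0.499], [-0.0, 1.0, 0.004], [-0.499, 0.003, -0.867]]
contact_force: [-0.5, 0.6, -0.4]
grip_width: 51.1
grip_force: 0.0
now [375.7 335.4 199.1] t [ 0.0194  0.2481 -0.0729] w [ 0.1139 -0.0123  0.1782]
[ 52.43841735 -28.34612245 118.30799219 -24.39247063  72.15045581
 -33.74199861]
```

```bash
python3 -m inch '[{"tx":0.002,"ty":0.03,"tz":-0.03,"wx":0.011,"wy":-0.001,"wz":0.017},{"tx":0.004,"ty":0.06,"tz":-0.06,"wx":0.022,"wy":-0.002,"wz":0.035},{"tx":0.006,"ty":0.1,"tz":-0.08,"wx":0.034,"wy":-0.004,"wz":0.053},{"tx":0.01,"ty":0.14,"tz":-0.08,"wx":0.045,"wy":-0.005,"wz":0.071},{"tx":0.01,"ty":0.18,"tz":-0.08,"wx":0.056,"wy":-0.006,"wz":0.088}]'
python3 - <<'E'
from h import *
go((365,385,210),Rlean(YAW+90,-35))
E
```

```text
time_s: 11.8
eef_pos: [366.4, 369.6, 209.3]
orientation: [[-0.672, 0.613, 0.415], [0.511, 0.79, -0.339], [-0.536, -0.016, -0.844]]
contact_force: [-0.4, -0.6, 1.2]
grip_width: 51.2
grip_force: 0.0
now [366.4 369.6 209.3] t [ 0.0421  0.0562 -0.0321] w [ 0.0568 -0.0061  0.0896]
```

```bash
python3 -m inch '[{"tx":0.01,"ty":0.012,"tz":-0.006,"wx":0.011,"wy":-0.001,"wz":0.017},{"tx":0.02,"ty":0.024,"tz":-0.012,"wx":0.022,"wy":-0.002,"wz":0.035},{"tx":0.03,"ty":0.036,"tz":-0.02,"wx":0.034,"wy":-0.004,"wz":0.053},{"tx":0.04,"ty":0.05,"tz":-0.03,"wx":0.045,"wy":-0.005,"wz":0.071},{"tx":0.042,"ty":0.056,"tz":-0.032,"wx":0.057,"wy":-0.006,"wz":0.09}]'
python3 - <<'E'
from h import *
R=Rlean(YAW+90,-35);g=np.array([411.9,356.4,68.]);tcp=g+19*R[:,2];print(tcp)
go(tcp-70*R[:,2],R)
w=snap('wrist');print(monitor.observe()['joint_pos'])
im=w["image"].astype(int);m=(im[...,0]>120)&(im[...,1]<60)&(im[...,2]<60);k,l,st,ce=cv2.connectedComponentsWithStats(m.astype(np.uint8));i=1+np.argmax(st[1:,4]);print(st[i],ce[i])
u=np.array([np.cos(np.radians(YAW)),np.sin(np.radians(YAW)),0]);v=np.array([-u[1],u[0],0]);g[2]=60
print(np.array([proj(w,g+18*a*u+6.5*b*v+22*c*np.array([0,0,1])) for a in(-1,1) for b in(-1,1) for c in (-1,1)]).round(0).tolist())
E
```

```text
time_s: 12.3
eef_pos: [365.1, 384.8, 209.8]
orientation: [[-0.197, 0.971, 0.136], [0.795, 0.239, -0.557], [-0.573, -0.001, -0.819]]
contact_force: [-0.1, -0.2, 0.2]
grip_width: 51.1
grip_force: 0.0
[414.53645328 345.82576347  52.43611116]
now [365.1 384.8 209.8] t [0.2475 0.1933 0.4372] w [-0.0004 -0.0001 -0.0003]
[ 57.23567936   4.00333595  91.37342689 -25.83977034 108.67893568
  40.83746005]
[354 103  19  56 809] [363.15327565 129.33745365]
[[356.0, 100.0], [360.0, 133.0], [371.0, 100.0], [376.0, 133.0], [353.0, 132.0], [356.0, 165.0], [367.0, 132.0], [371.0, 165.0]]
```

```bash
python3 -m inch '[{"tx":0.06,"ty":0.05,"tz":0.1,"wx":0,"wy":0,"wz":0},{"tx":0.12,"ty":0.1,"tz":0.2,"wx":0,"wy":0,"wz":0},{"tx":0.18,"ty":0.15,"tz":0.31,"wx":0,"wy":0,"wz":0},{"tx":0.247,"ty":0.193,"tz":0.43,"wx":0,"wy":0,"wz":0},{"tx":0.247,"ty":0.193,"tz":0.43,"wx":0,"wy":0,"wz":0}]'
python3 - <<'E'
from h import *
R=Rlean(YAW+90,-35);g=np.array([411.9,356.4,68.]);tcp=g+19*R[:,2]
w=snap('wrist');go(tcp,R)
im=w["image"].astype(int);m=(im[...,0]>120)&(im[...,1]<60)&(im[...,2]<60);k,l,st,ce=cv2.connectedComponentsWithStats(m.astype(np.uint8));i=1+np.argmax(st[1:,4]);print(st[i],ce[i])
u=np.array([np.cos(np.radians(YAW)),np.sin(np.radians(YAW)),0]);v=np.array([-u[1],u[0],0]);g[2]=60
print(np.array([proj(w,g+18*a*u+6.5*b*v+22*c*np.array([0,0,1])) for a in(-1,1) for b in(-1,1) for c in (-1,1)]).round(0).tolist())
E
```

```text
time_s: 12.85
eef_pos: [404.4, 384.0, 108.3]
orientation: [[-0.203, 0.969, 0.137], [0.793, 0.245, -0.558], [-0.575, -0.005, -0.818]]
contact_force: [-0.7, 0.5, 0.1]
grip_width: 51.5
grip_force: 0.0
now [404.4 384.8 110.8] t [0.0025 0.0023 0.3543] w [-0.0001  0.      0.0006]
[ 310  179   22   76 1283] [320.15900234 214.89321902]
[[311.0, 176.0], [310.0, 231.0], [330.0, 176.0], [332.0, 231.0], [312.0, 209.0], [310.0, 261.0], [329.0, 209.0], [330.0, 261.0]]
```

Prediction and image agree within about 1 mm, so I'll go in along the tool axis.

```bash
python3 -m inch '[{"tx":0.002,"ty":0.002,"tz":0.09,"wx":0,"wy":0,"wz":0},{"tx":0.002,"ty":0.002,"tz":0.18,"wx":0,"wy":0,"wz":0},{"tx":0.002,"ty":0.002,"tz":0.27,"wx":0,"wy":0,"wz":0},{"tx":0.002,"ty":0.002,"tz":0.345,"wx":0,"wy":0,"wz":0},{"tx":0.002,"ty":0.002,"tz":0.345,"wx":0,"wy":0,"wz":0}]'; python3 -m inch '[{"tx":0,"ty":0,"tz":0,"wx":0,"wy":0,"wz":0},{"tx":0,"ty":0,"tz":0,"wx":0,"wy":0,"wz":0},{"tx":0,"ty":0,"tz":0,"wx":0,"wy":0,"wz":0},{"tx":0,"ty":0,"tz":0,"wx":0,"wy":0,"wz":0},{"tx":0,"ty":0,"tz":0,"wx":0,"wy":0,"wz":0}]' 0; python3 -m inch '[{"tx":0,"ty":0,"tz":0,"wx":0,"wy":0,"wz":0},{"tx":0,"ty":0,"tz":0,"wx":0,"wy":0,"wz":0},{"tx":0,"ty":0,"tz":0,"wx":0,"wy":0,"wz":0},{"tx":0,"ty":0,"tz":0,"wx":0,"wy":0,"wz":0},{"tx":0,"ty":0,"tz":0,"wx":0,"wy":0,"wz":0}]'
```

```text
time_s: 13.4
eef_pos: [414.2, 346.5, 53.8]
orientation: [[-0.2, 0.97, 0.138], [0.795, 0.243, -0.556], [-0.573, -0.002, -0.819]]
contact_force: [-0.3, 0.4, 0.9]
grip_width: 51.2
grip_force: 0.0
time_s: 13.9
eef_pos: [414.6, 348.5, 55.8]
orientation: [[-0.2, 0.97, 0.14], [0.796, 0.244, -0.554], [-0.572, 0.001, -0.82]]
contact_force: [-0.2, 0.8, -0.0]
grip_width: 15.9
grip_force: 0.0
time_s: 14.4
eef_pos: [414.5, 348.3, 55.8]
orientation: [[-0.2, 0.97, 0.14], [0.796, 0.244, -0.554], [-0.572, 0.001, -0.82]]
contact_force: [-4.6, 1.6, 3.3]
grip_width: 12.6
grip_force: 30.0
```

Tab gripped. Now slide along the rails, +u, which is tool (−0.82, 0, 0.571): 10 mm is about tx −0.041, tz 0.0286.

```bash
python3 -m inch '[{"tx":-0.008,"ty":0,"tz":0.0057,"wx":0,"wy":0,"wz":0},{"tx":-0.016,"ty":0,"tz":0.0114,"wx":0,"wy":0,"wz":0},{"tx":-0.024,"ty":0,"tz":0.0171,"wx":0,"wy":0,"wz":0},{"tx":-0.033,"ty":0,"tz":0.0229,"wx":0,"wy":0,"wz":0},{"tx":-0.041,"ty":0,"tz":0.0286,"wx":0,"wy":0,"wz":0}]'|egrep 'pos|force';python3 -m inch '[{"tx":-0.008,"ty":0,"tz":0.0057,"wx":0,"wy":0,"wz":0},{"tx":-0.016,"ty":0,"tz":0.0114,"wx":0,"wy":0,"wz":0},{"tx":-0.024,"ty":0,"tz":0.0171,"wx":0,"wy":0,"wz":0},{"tx":-0.033,"ty":0,"tz":0.0229,"wx":0,"wy":0,"wz":0},{"tx":-0.041,"ty":0,"tz":0.0286,"wx":0,"wy":0,"wz":0}]'|egrep 'pos|force'
python3 - <<'E'
from h import *
import pickle
d={n:snap(n) for n in('wrist','scene','top')};pickle.dump(d,open('c.pkl','wb'))
for n,s in d.items():
    im=cv2.cvtColor(s["image"],cv2.COLOR_RGB2HSV).astype(int);m=((im[...,0]>7)&(im[...,0]<17)&(im[...,1]>190)&(im[...,2]>130))
    k,l,st,ce=cv2.connectedComponentsWithStats(m.astype(np.uint8))
    # predicted stem
    o=monitor.observe();u=np.array([np.cos(np.radians(YAW)),np.sin(np.radians(YAW)),0])
    g=o['eef_pos']-19*np.array(o['orientation'])[:,2];g=g+41*u;g[2]=57
    print(n,'pred',proj(s,g).round(0),[(x[:5].tolist()) for x in st[1:] if x[4]>3][:8])
E
```

```text
eef_pos: [416.9, 338.7, 55.8]
contact_force: [-4.9, 4.4, 5.3]
grip_force: 30.0
eef_pos: [419.4, 329.1, 55.8]
contact_force: [-4.4, 3.7, 5.6]
grip_force: 30.0
wrist pred [319. 289.] []
scene pred [240. 189.] []
top pred [266. 247.] []
```

```bash
for i in 1; do :; done; python3 -m inch '[{"tx":-0.004,"ty":0,"tz":0.0028,"wx":0,"wy":0,"wz":0},{"tx":-0.008,"ty":0,"tz":0.0056,"wx":0,"wy":0,"wz":0},{"tx":-0.012,"ty":0,"tz":0.0084,"wx":0,"wy":0,"wz":0},{"tx":-0.0123,"ty":0,"tz":0.0086,"wx":0,"wy":0,"wz":0},{"tx":-0.0123,"ty":0,"tz":0.0086,"wx":0,"wy":0,"wz":0}]'|egrep 'pos|force';python3 -m inch '[{"tx":-0.004,"ty":0,"tz":0.0028,"wx":0,"wy":0,"wz":0},{"tx":-0.008,"ty":0,"tz":0.0056,"wx":0,"wy":0,"wz":0},{"tx":-0.012,"ty":0,"tz":0.0084,"wx":0,"wy":0,"wz":0},{"tx":-0.0123,"ty":0,"tz":0.0086,"wx":0,"wy":0,"wz":0},{"tx":-0.0123,"ty":0,"tz":0.0086,"wx":0,"wy":0,"wz":0}]'|egrep 'pos|force';python3 -m inch '[{"tx":-0.004,"ty":0,"tz":0.0028,"wx":0,"wy":0,"wz":0},{"tx":-0.008,"ty":0,"tz":0.0056,"wx":0,"wy":0,"wz":0},{"tx":-0.012,"ty":0,"tz":0.0084,"wx":0,"wy":0,"wz":0},{"tx":-0.0123,"ty":0,"tz":0.0086,"wx":0,"wy":0,"wz":0},{"tx":-0.0123,"ty":0,"tz":0.0086,"wx":0,"wy":0,"wz":0}]'|egrep 'pos|force'
python3 - <<'E'
from h import *
import pickle
c=pickle.load(open('c.pkl','rb'))
def red(s,box):
    a,b,cc,d=box;im=s["image"][b:d,a:cc].astype(int);m=(im[...,0]>150)&(im[...,0]-im[...,2]>90)
    v,u=np.where(m);return [(x+a,y+b,tuple(im[y,x].tolist())) for x,y in zip(u,v)][:14]
print('scene',red(c['scene'],(225,175,255,200)));print('top',red(c['top'],(255,238,275,256)));print('wrist',len(red(c['wrist'],(280,200,360,330))),red(c['wrist'],(280,200,360,330))[:4])
p=pickle.load(open('scene.pkl','rb'));print(red(p,(225,178,245,195)))
E
```

```text
eef_pos: [420.2, 325.9, 55.8]
contact_force: [-4.3, -2.0, 5.8]
grip_force: 30.0
eef_pos: [420.9, 322.9, 55.8]
contact_force: [-3.9, -1.4, 5.2]
grip_force: 30.0
eef_pos: [421.6, 319.9, 55.8]
contact_force: [-3.6, -2.5, 5.2]
grip_force: 30.0
scene [(np.int64(225), np.int64(175), (215, 74, 63)), (np.int64(226), np.int64(175), (218, 82, 70)), (np.int64(227), np.int64(175), (215, 78, 67)), (np.int64(228), np.int64(175), (214, 79, 66)), (np.int64(229), np.int64(175), (201, 112, 97)), (np.int64(225), np.int64(176), (216, 78, 67)), (np.int64(226), np.int64(176), (216, 80, 69)), (np.int64(227), np.int64(176), (215, 82, 68)), (np.int64(228), np.int64(176), (214, 78, 66)), (np.int64(229), np.int64(176), (213, 77, 67)), (np.int64(230), np.int64(176), (213, 89, 75)), (np.int64(231), np.int64(176), (225, 127, 109)), (np.int64(225), np.int64(177), (216, 112, 96)), (np.int64(226), np.int64(177), (217, 79, 65))]
top [(np.int64(266), np.int64(246), (170, 119, 79)), (np.int64(267), np.int64(246), (164, 110, 67)), (np.int64(265), np.int64(247), (189, 137, 86)), (np.int64(266), np.int64(247), (216, 152, 
[... 542 characters left out ...]
nt64(311), np.int64(204), (228, 69, 63))]
[(np.int64(225), np.int64(178), (172, 82, 74)), (np.int64(226), np.int64(178), (165, 75, 62)), (np.int64(227), np.int64(178), (168, 89, 77)), (np.int64(225), np.int64(179), (176, 86, 73)), (np.int64(226), np.int64(179), (167, 78, 69)), (np.int64(227), np.int64(179), (166, 73, 66)), (np.int64(225), np.int64(180), (176, 82, 73)), (np.int64(226), np.int64(180), (170, 80, 71)), (np.int64(227), np.int64(180), (164, 72, 62)), (np.int64(225), np.int64(181), (181, 85, 76)), (np.int64(226), np.int64(181), (173, 85, 75)), (np.int64(227), np.int64(181), (166, 75, 64)), (np.int64(225), np.int64(182), (184, 81, 70)), (np.int64(226), np.int64(182), (174, 81, 69))]
```

```bash
cat > stem.py <<'E'
from h import *
u=np.array([np.cos(np.radians(YAW)),np.sin(np.radians(YAW)),0])
def chk(s,eef,nm):
    o=eef+[0,0,0];g=o+29.5*u;g[2]=54
    p=proj(s,g);a,b=(p-8).astype(int);im=s["image"][b:b+16,a:a+16]
    h=cv2.cvtColor(im,cv2.COLOR_RGB2HSV).astype(int);m=(h[...,0]>=7)&(h[...,0]<=18)&(h[...,1]>110)&(h[...,2]>120)
    v,x=np.where(m);print(nm,p.round(1),m.sum(),(x.mean()+a,v.min()+b,v.max()+b) if m.any() else '',end=' | ')
if __name__=='__main__':
    o=monitor.observe();F=o['contact_force'];print('T',((o['eef_pos']-[414.5,348.4,0])@u).round(1),'Fu',(F@u).round(1),'F',F.round(1),'grip',o['grip_width'].round(1))
    chk(snap('scene'),o['eef_pos'],'scene');chk(snap('top'),o['eef_pos'],'top');print()
E
python3 - <<'E'
from stem import *
import pickle
c=pickle.load(open('c.pkl','rb'));e=np.array([419.4,329.1,55.8])
chk(c['scene'],e,'s');chk(c['top'],e,'t');print()
chk(pickle.load(open('scene.pkl','rb')),np.array([414.5,348.4,55.8]),'s0');print()
E
python3 stem.py
python3 -m inch '[{"tx":-0.0025,"ty":0,"tz":0.0017,"wx":0,"wy":0,"wz":0},{"tx":-0.005,"ty":0,"tz":0.0034,"wx":0,"wy":0,"wz":0},{"tx":-0.0075,"ty":0,"tz":0.0051,"wx":0,"wy":0,"wz":0},{"tx":-0.01,"ty":0,"tz":0.0069,"wx":0,"wy":0,"wz":0},{"tx":-0.0125,"ty":0,"tz":0.0086,"wx":0,"wy":0,"wz":0}]'>/dev/null;python3 stem.py;python3 -m inch '[{"tx":-0.0025,"ty":0,"tz":0.0017,"wx":0,"wy":0,"wz":0},{"tx":-0.005,"ty":0,"tz":0.0034,"wx":0,"wy":0,"wz":0},{"tx":-0.0075,"ty":0,"tz":0.0051,"wx":0,"wy":0,"wz":0},{"tx":-0.01,"ty":0,"tz":0.0069,"wx":0,"wy":0,"wz":0},{"tx":-0.0125,"ty":0,"tz":0.0086,"wx":0,"wy":0,"wz":0}]'>/dev/null;python3 stem.py
```

```text
s [240.3 190.2] 7 (np.float64(240.85714285714286), np.int64(189), np.int64(191)) | t [265.3 247.6] 9 (np.float64(266.3333333333333), np.int64(246), np.int64(248)) | 
s0 [234.1 187. ] 7 (np.float64(234.57142857142858), np.int64(186), np.int64(188)) | Traceback (most recent call last):
  File "stem.py", line 9, in <module>
    o=monitor.observe();F=o['contact_force'];print('T',((o['eef_pos']-[414.5,348.4,0])@u).round(1),'Fu',(F@u).round(1),'F',F.round(1),'grip',o['grip_width'].round(1))
                                                                                                                                             ^^^^^^^^^^^^^^^^^^^^^
AttributeError: 'float' object has no attribute 'round'
Traceback (most recent call last):
  File "stem.py", line 9, in <module>
    o=monitor.observe();F=o['contact_force'];print('T',((o['eef_pos']-[414.5,348.4,0])@u).round(1),'Fu',(F@u).round(1),'F',F.round(1),'grip',o['grip_width'].round(1))
                                                                                                                                             ^^^^^^^^^^^^^^^^^^^^^
AttributeError: 'float' object has no attribute 'round'
Traceback (most recent call last):
  File "stem.py", line 9, in <module>
    o=monitor.observe();F=o['contact_force'];print('T',((o['eef_pos']-[414.5,348.4,0])@u).round(1),'Fu',(F@u).round(1),'F',F.round(1),'grip',o['grip_width'].round(1))
                                                                                                                                             ^^^^^^^^^^^^^^^^^^^^^
AttributeError: 'float' object has no attribute 'round'
```

```bash
sed -i "s/o\['grip_width'\].round(1)/round(float(o['grip_width']),1)/" stem.py; python3 stem.py
for k in 1; do :; done
python3 -m inch '[{"tx":-0.0025,"ty":0,"tz":0.0017,"wx":0,"wy":0,"wz":0},{"tx":-0.005,"ty":0,"tz":0.0034,"wx":0,"wy":0,"wz":0},{"tx":-0.0075,"ty":0,"tz":0.0051,"wx":0,"wy":0,"wz":0},{"tx":-0.01,"ty":0,"tz":0.0069,"wx":0,"wy":0,"wz":0},{"tx":-0.0125,"ty":0,"tz":0.0086,"wx":0,"wy":0,"wz":0}]'>/dev/null;python3 stem.py;python3 -m inch '[{"tx":-0.0025,"ty":0,"tz":0.0017,"wx":0,"wy":0,"wz":0},{"tx":-0.005,"ty":0,"tz":0.0034,"wx":0,"wy":0,"wz":0},{"tx":-0.0075,"ty":0,"tz":0.0051,"wx":0,"wy":0,"wz":0},{"tx":-0.01,"ty":0,"tz":0.0069,"wx":0,"wy":0,"wz":0},{"tx":-0.0125,"ty":0,"tz":0.0086,"wx":0,"wy":0,"wz":0}]'>/dev/null;python3 stem.py;python3 -m inch '[{"tx":-0.0025,"ty":0,"tz":0.0017,"wx":0,"wy":0,"wz":0},{"tx":-0.005,"ty":0,"tz":0.0034,"wx":0,"wy":0,"wz":0},{"tx":-0.0075,"ty":0,"tz":0.0051,"wx":0,"wy":0,"wz":0},{"tx":-0.01,"ty":0,"tz":0.0069,"wx":0,"wy":0,"wz":0},{"tx":-0.0125,"ty":0,"tz":0.0086,"wx":0,"wy":0,"wz":0}]'>/dev/null;python3 stem.py
```

```text
T 34.9 Fu -5.3 F [-5.3  4.1  5.1] grip 13.0
scene [245.  192.6] 7 (np.float64(245.0), np.int64(191), np.int64(194)) | top [271.2 246.1] 9 (np.float64(272.0), np.int64(245), np.int64(247)) | 
T 38.0 Fu -4.3 F [-6.1  2.9  5.4] grip 13.0
scene [245.9 193.1] 8 (np.float64(246.25), np.int64(192), np.int64(194)) | top [272.3 245.9] 8 (np.float64(273.125), np.int64(245), np.int64(247)) | 
T 41.0 Fu -4.7 F [-5.9  3.3  5.6] grip 12.7
scene [246.9 193.6] 7 (np.float64(247.0), np.int64(192), np.int64(195)) | top [273.5 245.6] 10 (np.float64(274.3), np.int64(244), np.int64(247)) | 
T 44.1 Fu -4.8 F [-5.6  3.6  6.2] grip 12.7
scene [247.9 194.1] 7 (np.float64(248.0), np.int64(193), np.int64(195)) | top [274.7 245.3] 8 (np.float64(275.5), np.int64(244), np.int64(246)) |
```

```bash
python3 -m inch '[{"tx":-0.0025,"ty":0,"tz":0.0017,"wx":0,"wy":0,"wz":0},{"tx":-0.005,"ty":0,"tz":0.0034,"wx":0,"wy":0,"wz":0},{"tx":-0.0075,"ty":0,"tz":0.0051,"wx":0,"wy":0,"wz":0},{"tx":-0.01,"ty":0,"tz":0.0069,"wx":0,"wy":0,"wz":0},{"tx":-0.0125,"ty":0,"tz":0.0086,"wx":0,"wy":0,"wz":0}]'>/dev/null;python3 stem.py;python3 -m inch '[{"tx":-0.0025,"ty":0,"tz":0.0017,"wx":0,"wy":0,"wz":0},{"tx":-0.005,"ty":0,"tz":0.0034,"wx":0,"wy":0,"wz":0},{"tx":-0.0075,"ty":0,"tz":0.0051,"wx":0,"wy":0,"wz":0},{"tx":-0.01,"ty":0,"tz":0.0069,"wx":0,"wy":0,"wz":0},{"tx":-0.0125,"ty":0,"tz":0.0086,"wx":0,"wy":0,"wz":0}]'>/dev/null;python3 stem.py
```

```text
T 47.1 Fu -2.2 F [-4.4  1.1  3.7] grip 12.9
scene [248.8 194.6] 7 (np.float64(249.0), np.int64(193), np.int64(196)) | top [275.9 245. ] 8 (np.float64(276.875), np.int64(244), np.int64(246)) | 
T 50.3 Fu -2.7 F [-4.9  1.6  4.4] grip 12.6
scene [249.8 195.1] 7 (np.float64(250.0), np.int64(194), np.int64(196)) | top [277.1 244.7] 8 (np.float64(278.0), np.int64(243), np.int64(246)) |
```

```bash
python3 -m inch '[{"tx":-0.0016,"ty":0,"tz":0.0011,"wx":0,"wy":0,"wz":0},{"tx":-0.0032,"ty":0,"tz":0.0022,"wx":0,"wy":0,"wz":0},{"tx":-0.0048,"ty":0,"tz":0.0033,"wx":0,"wy":0,"wz":0},{"tx":-0.0064,"ty":0,"tz":0.0044,"wx":0,"wy":0,"wz":0},{"tx":-0.008,"ty":0,"tz":0.0055,"wx":0,"wy":0,"wz":0}]'>/dev/null;python3 stem.py;python3 - <<'E'
from h import *
u=np.array([np.cos(np.radians(YAW)),np.sin(np.radians(YAW)),0]);o=monitor.observe();print(o['time_s'])
R0=np.array(o['orientation']);R=Rlean(YAW+90,-55)
g=o['eef_pos']-19*R0[:,2];g[2]=67
t=g+19*R[:,2];print(g,t)
# back out along current axis 60, then new pose backed out 60
print('R0^T up', (R0.T@[0,0,1]).round(3))
b=t-65*R[:,2];go(b,R);print(b)
E
```

```text
T 52.3 Fu -3.8 F [-6.1  2.4  4.5] grip 12.8
scene [250.5 195.4] 8 (np.float64(250.75), np.int64(194), np.int64(197)) | top [277.9 244.5] 8 (np.float64(278.875), np.int64(243), np.int64(245)) | 
21.75
[424.58636181 308.12482598  67.        ] [428.3516073  293.02325115  56.10204771]
R0^T up [-0.572  0.    -0.82 ]
now [427.2 297.6  55.8] t [ 0.0916  0.0005 -0.2931] w [ 0.0003 -0.0559  0.0002]
[415.4705043  344.68653346  93.38451607]
```

```bash
python3 -m inch '[{"tx":0,"ty":0,"tz":0,"wx":0,"wy":0,"wz":0},{"tx":0,"ty":0,"tz":0,"wx":0,"wy":0,"wz":0},{"tx":0,"ty":0,"tz":0,"wx":0,"wy":0,"wz":0},{"tx":0,"ty":0,"tz":-0.05,"wx":0,"wy":0,"wz":0},{"tx":0,"ty":0,"tz":-0.12,"wx":0,"wy":0,"wz":0}]' 0.4;python3 -m inch '[{"tx":0,"ty":0,"tz":-0.06,"wx":0,"wy":0,"wz":0},{"tx":0.02,"ty":0,"tz":-0.12,"wx":0,"wy":-0.01,"wz":0},{"tx":0.05,"ty":0,"tz":-0.16,"wx":0,"wy":-0.025,"wz":0},{"tx":0.08,"ty":0,"tz":-0.17,"wx":0,"wy":-0.042,"wz":0},{"tx":0.09,"ty":0,"tz":-0.17,"wx":0,"wy":-0.056,"wz":0}]';python3 - <<'E'
from h import *
R=Rlean(YAW+90,-55);b=np.array([428.35,293.0,56.1]);w=snap('wrist');go(b,R);print(monitor.observe()['joint_pos'].round(1))
EE=np.array([427.2,297.6,55.8])
im=w["image"].astype(int);m=(im[...,0]>120)&(im[...,1]<60)&(im[...,2]<60);k,l,st,ce=cv2.connectedComponentsWithStats(m.astype(np.uint8));i=1+np.argmax(st[1:,4]);print(st[i],ce[i])
u=np.array([np.cos(np.radians(YAW)),np.sin(np.radians(YAW)),0]);v=np.array([-u[1],u[0],0]);g=np.array([411.9,356.4,60])+52.3*u
P=np.array([proj(w,g+18*a*u+6.5*b*v+22*c*np.array([0,0,1])) for a in(-1,1) for b in(-1,1) for c in (-1,1)]);print(P.min(0),P.max(0))
E
```

```text
time_s: 22.25
eef_pos: [423.8, 311.1, 75.9]
orientation: [[-0.2, 0.97, 0.14], [0.795, 0.244, -0.555], [-0.572, 0.0, -0.82]]
contact_force: [-0.0, -0.6, 0.8]
grip_width: 36.9
grip_force: 0.0
time_s: 22.75
eef_pos: [415.4, 345.8, 94.0]
orientation: [[-0.138, 0.969, 0.203], [0.553, 0.245, -0.796], [-0.821, 0.002, -0.57]]
contact_force: [0.6, -0.3, 0.0]
grip_width: 37.4
grip_force: 0.0
now [414.6 345.4  92. ] t [-0.0048  0.0023  0.3246] w [0.0004 0.0017 0.0005]
[ 56.8  18.1  94.4 -39.6 107.5  44.4]
[ 307  181   23   64 1165] [317.89871245 213.54678112]
[306.95098729 177.8288665 ] [328.87953737 257.14745659]
```

```bash
python3 -m inch '[{"tx":-0.004,"ty":0.002,"tz":0.09,"wx":0,"wy":0.001,"wz":0},{"tx":-0.004,"ty":0.002,"tz":0.18,"wx":0,"wy":0.001,"wz":0},{"tx":-0.004,"ty":0.002,"tz":0.26,"wx":0,"wy":0.001,"wz":0},{"tx":-0.004,"ty":0.002,"tz":0.32,"wx":0,"wy":0.001,"wz":0},{"tx":-0.004,"ty":0.002,"tz":0.32,"wx":0,"wy":0.001,"wz":0}]'; python3 -m inch '[{"tx":0,"ty":0,"tz":0,"wx":0,"wy":0,"wz":0},{"tx":0,"ty":0,"tz":0,"wx":0,"wy":0,"wz":0},{"tx":0,"ty":0,"tz":0,"wx":0,"wy":0,"wz":0},{"tx":0,"ty":0,"tz":0,"wx":0,"wy":0,"wz":0},{"tx":0,"ty":0,"tz":0,"wx":0,"wy":0,"wz":0}]' 0; python3 -m inch '[{"tx":0,"ty":0,"tz":0,"wx":0,"wy":0,"wz":0},{"tx":0,"ty":0,"tz":0,"wx":0,"wy":0,"wz":0},{"tx":0,"ty":0,"tz":0,"wx":0,"wy":0,"wz":0},{"tx":0,"ty":0,"tz":0,"wx":0,"wy":0,"wz":0},{"tx":0,"ty":0,"tz":0,"wx":0,"wy":0,"wz":0}]'
python3 - <<'E'
from h import *
u=np.array([np.cos(np.radians(YAW)),np.sin(np.radians(YAW)),0]);o=monitor.observe();print(np.array(o['orientation']).T@u*3/200, o['eef_pos'])
E
```

```text
time_s: 23.3
eef_pos: [429.0, 291.4, 56.5]
orientation: [[-0.14, 0.97, 0.198], [0.561, 0.243, -0.792], [-0.816, -0.0, -0.578]]
contact_force: [-0.9, -0.0, 0.8]
grip_width: 37.5
grip_force: 0.0
time_s: 23.8
eef_pos: [428.4, 292.9, 57.3]
orientation: [[-0.141, 0.97, 0.199], [0.56, 0.244, -0.792], [-0.816, -0.0, -0.578]]
contact_force: [-5.9, -2.6, 3.6]
grip_width: 13.0
grip_force: 30.0
time_s: 24.3
eef_pos: [428.4, 292.9, 57.3]
orientation: [[-0.141, 0.97, 0.199], [0.56, 0.244, -0.792], [-0.816, -0.0, -0.578]]
contact_force: [-5.8, -3.2, 2.6]
grip_width: 12.7
grip_force: 30.0
[-8.66568979e-03 -2.44746027e-05  1.22435788e-02] [428.40848077 292.92072699  57.31999205]
```

```bash
sed -i "s/o=monitor.observe();F/o=monitor.observe();o['eef_pos']=o['eef_pos']-4.9*u;F/" stem.py
python3 -m inch '[{"tx":-0.0017,"ty":0,"tz":0.0024,"wx":0,"wy":0,"wz":0},{"tx":-0.0034,"ty":0,"tz":0.0048,"wx":0,"wy":0,"wz":0},{"tx":-0.0052,"ty":0,"tz":0.0073,"wx":0,"wy":0,"wz":0},{"tx":-0.0069,"ty":0,"tz":0.0098,"wx":0,"wy":0,"wz":0},{"tx":-0.0087,"ty":0,"tz":0.0122,"wx":0,"wy":0,"wz":0}]'>/dev/null;python3 stem.py
python3 -m inch '[{"tx":-0.0017,"ty":0,"tz":0.0024,"wx":0,"wy":0,"wz":0},{"tx":-0.0034,"ty":0,"tz":0.0048,"wx":0,"wy":0,"wz":0},{"tx":-0.0052,"ty":0,"tz":0.0073,"wx":0,"wy":0,"wz":0},{"tx":-0.0069,"ty":0,"tz":0.0098,"wx":0,"wy":0,"wz":0},{"tx":-0.0087,"ty":0,"tz":0.0122,"wx":0,"wy":0,"wz":0}]'>/dev/null;python3 stem.py
python3 -m inch '[{"tx":-0.0017,"ty":0,"tz":0.0024,"wx":0,"wy":0,"wz":0},{"tx":-0.0034,"ty":0,"tz":0.0048,"wx":0,"wy":0,"wz":0},{"tx":-0.0052,"ty":0,"tz":0.0073,"wx":0,"wy":0,"wz":0},{"tx":-0.0069,"ty":0,"tz":0.0098,"wx":0,"wy":0,"wz":0},{"tx":-0.0087,"ty":0,"tz":0.0122,"wx":0,"wy":0,"wz":0}]'>/dev/null;python3 stem.py
```

```text
T 54.9 Fu -2.6 F [-7.2  0.9  2.3] grip 12.6
scene [251.3 195.8] 7 (np.float64(251.85714285714286), np.int64(195), np.int64(197)) | top [278.9 244.2] 9 (np.float64(280.0), np.int64(243), np.int64(245)) | 
T 58.0 Fu -2.9 F [-7.   1.3  2.1] grip 12.6
scene [252.3 196.3] 8 (np.float64(252.75), np.int64(195), np.int64(198)) | top [280.1 244. ] 8 (np.float64(281.125), np.int64(243), np.int64(245)) | 
T 61.2 Fu -0.2 F [-5.9 -1.2  3.7] grip 12.8
scene [253.4 196.9] 8 (np.float64(253.875), np.int64(196), np.int64(198)) | top [281.4 243.6] 8 (np.float64(282.625), np.int64(242), np.int64(245)) |
```

```bash
python3 -m inch '[{"tx":-0.0009,"ty":0,"tz":0.0012,"wx":0,"wy":0,"wz":0},{"tx":-0.0017,"ty":0,"tz":0.0024,"wx":0,"wy":0,"wz":0},{"tx":-0.0026,"ty":0,"tz":0.0037,"wx":0,"wy":0,"wz":0},{"tx":-0.0035,"ty":0,"tz":0.0049,"wx":0,"wy":0,"wz":0},{"tx":-0.0043,"ty":0,"tz":0.0061,"wx":0,"wy":0,"wz":0}]'>/dev/null;python3 stem.py
python3 -m inch '[{"tx":-0.0009,"ty":0,"tz":0.0012,"wx":0,"wy":0,"wz":0},{"tx":-0.0017,"ty":0,"tz":0.0024,"wx":0,"wy":0,"wz":0},{"tx":-0.0026,"ty":0,"tz":0.0037,"wx":0,"wy":0,"wz":0},{"tx":-0.0035,"ty":0,"tz":0.0049,"wx":0,"wy":0,"wz":0},{"tx":-0.0043,"ty":0,"tz":0.0061,"wx":0,"wy":0,"wz":0}]'>/dev/null;python3 stem.py
```

```text
T 62.8 Fu -0.9 F [-5.7 -0.5  3.4] grip 12.8
scene [253.9 197.1] 4 (np.float64(254.25), np.int64(197), np.int64(198)) | top [282.  243.5] 8 (np.float64(283.125), np.int64(242), np.int64(244)) | 
T 64.0 Fu -5.4 F [-7.7  3.6  3.9] grip 13.1
scene [254.3 197.3] 7 (np.float64(254.85714285714286), np.int64(197), np.int64(199)) | top [282.5 243.4] 7 (np.float64(283.7142857142857), np.int64(242), np.int64(244)) |
```

```bash
cat > s2.py <<'E'
from stem import *
o=monitor.observe();s=snap('scene');e=o['eef_pos']-4.9*u;g=e+29.5*u;F=o['contact_force']
g[2]=57;p=proj(s,g);g[2]=53;q=proj(s,g)
a,b=(p-6).astype(int);im=s["image"][b:b+13,a:a+13].astype(float);w=np.clip(im[...,0]-im[...,2]-60,0,None)
Y,X=np.mgrid[:13,:13];print('t',o['time_s'],'T',((e-[414.5,348.4,0])@u).round(1),'Fu',(F@u).round(1),'F',F.round(1),'z57',p.round(1),'z53',q.round(1),'stem',((X*w).sum()/w.sum()+a).round(2),((Y*w).sum()/w.sum()+b).round(2),'mass',int(w.sum()))
E
python3 s2.py
python3 -m inch '[{"tx":-0.0009,"ty":0,"tz":0.0012,"wx":0,"wy":0,"wz":0},{"tx":-0.0017,"ty":0,"tz":0.0024,"wx":0,"wy":0,"wz":0},{"tx":-0.0026,"ty":0,"tz":0.0037,"wx":0,"wy":0,"wz":0},{"tx":-0.0035,"ty":0,"tz":0.0049,"wx":0,"wy":0,"wz":0},{"tx":-0.0043,"ty":0,"tz":0.0061,"wx":0,"wy":0,"wz":0}]'>/dev/null;python3 s2.py
python3 -m inch '[{"tx":-0.0009,"ty":0,"tz":0.0012,"wx":0,"wy":0,"wz":0},{"tx":-0.0017,"ty":0,"tz":0.0024,"wx":0,"wy":0,"wz":0},{"tx":-0.0026,"ty":0,"tz":0.0037,"wx":0,"wy":0,"wz":0},{"tx":-0.0035,"ty":0,"tz":0.0049,"wx":0,"wy":0,"wz":0},{"tx":-0.0043,"ty":0,"tz":0.0061,"wx":0,"wy":0,"wz":0}]'>/dev/null;python3 s2.py
python3 - <<'E'
from stem import *
import pickle
for f,e in(('c.pkl',[419.4,329.1,55.8]),('scene.pkl',[414.5,348.4,55.8])):
    s=pickle.load(open(f,'rb'));s=s.get('scene',s);g=np.array(e)+29.5*u
    g[2]=57;p=proj(s,g);a,b=(p-6).astype(int);im=s["image"][b:b+13,a:a+13].astype(float);w=np.clip(im[...,0]-im[...,2]-60,0,None);Y,X=np.mgrid[:13,:13];print(p,((X*w).sum()/w.sum()+a),((Y*w).sum()/w.sum()+b),w.sum())
E
```

```text
t 27.3 T 64.1 Fu -2.4 F [-6.9  0.8  3.6] z57 [254.1 196.5] z53 [254.3 197.6] stem 252.72 196.75 mass 1078
t 27.85 T 64.6 Fu -15.5 F [-12.2  13.    4.7] z57 [254.3 196.5] z53 [254.5 197.7] stem 252.55 196.65 mass 1133
t 28.4 T 65.8 Fu -20.0 F [-13.3  17.3   5.2] z57 [254.7 196.7] z53 [254.9 197.9] stem 252.47 196.44 mass 1310
[240.08839263 189.26666082] 238.11119347664936 188.88584136397333 1349.0
[233.91545065 186.13157473] 230.9971870604782 185.5857946554149 1422.0
```

Resistance of about 18 N along the rails and a shrunken stem at T≈63–64 mean I've just passed the notch's middle. I'll back off about 2.5 mm, loosen so it self-centres, and re-pinch.

```bash
python3 -m inch '[{"tx":0.0015,"ty":0,"tz":-0.002,"wx":0,"wy":0,"wz":0},{"tx":0.003,"ty":0,"tz":-0.0042,"wx":0,"wy":0,"wz":0},{"tx":0.0045,"ty":0,"tz":-0.0062,"wx":0,"wy":0,"wz":0},{"tx":0.006,"ty":0,"tz":-0.0083,"wx":0,"wy":0,"wz":0},{"tx":0.006,"ty":0,"tz":-0.0083,"wx":0,"wy":0,"wz":0}]'>/dev/null;python3 s2.py
python3 -m inch '[{"tx":0,"ty":0,"tz":0,"wx":0,"wy":0,"wz":0},{"tx":0,"ty":0,"tz":0,"wx":0,"wy":0,"wz":0},{"tx":0,"ty":0,"tz":0,"wx":0,"wy":0,"wz":0},{"tx":0,"ty":0,"tz":0,"wx":0,"wy":0,"wz":0},{"tx":0,"ty":0,"tz":0,"wx":0,"wy":0,"wz":0}]' 0.22 |grep grip;python3 s2.py
```

```text
t 28.95 T 65.0 Fu -2.0 F [-6.6  0.4  3.6] z57 [254.4 196.6] z53 [254.6 197.8] stem 252.5 196.52 mass 1186
grip_width: 20.5
grip_force: 0.0
t 29.5 T 65.3 Fu 0.4 F [-0.3 -0.5  0.2] z57 [254.7 196.5] z53 [254.9 197.7] stem 252.51 196.55 mass 1139
```

```bash
python3 -m inch '[{"tx":0,"ty":0,"tz":0,"wx":0,"wy":0,"wz":0},{"tx":0,"ty":0,"tz":0,"wx":0,"wy":0,"wz":0},{"tx":0,"ty":0,"tz":0,"wx":0,"wy":0,"wz":0},{"tx":0,"ty":0,"tz":0,"wx":0,"wy":0,"wz":0},{"tx":0,"ty":0,"tz":0,"wx":0,"wy":0,"wz":0}]' 0 |grep grip;python3 s2.py
python3 -m inch '[{"tx":0.002,"ty":0,"tz":-0.0027,"wx":0,"wy":0,"wz":0},{"tx":0.0043,"ty":0,"tz":-0.0061,"wx":0,"wy":0,"wz":0},{"tx":0.0043,"ty":0,"tz":-0.0061,"wx":0,"wy":0,"wz":0},{"tx":0.0043,"ty":0,"tz":-0.0061,"wx":0,"wy":0,"wz":0},{"tx":0.0043,"ty":0,"tz":-0.0061,"wx":0,"wy":0,"wz":0}]'|grep grip;python3 s2.py
python3 -m inch '[{"tx":0.002,"ty":0,"tz":-0.0027,"wx":0,"wy":0,"wz":0},{"tx":0.0043,"ty":0,"tz":-0.0061,"wx":0,"wy":0,"wz":0},{"tx":0.0043,"ty":0,"tz":-0.0061,"wx":0,"wy":0,"wz":0},{"tx":0.0043,"ty":0,"tz":-0.0061,"wx":0,"wy":0,"wz":0},{"tx":0.0043,"ty":0,"tz":-0.0061,"wx":0,"wy":0,"wz":0}]'|grep grip;python3 s2.py
```

```text
grip_width: 12.7
grip_force: 30.0
t 30.05 T 65.3 Fu -2.0 F [-6.8  0.3  1.6] z57 [254.5 196.7] z53 [254.8 197.8] stem 252.49 196.55 mass 1150
grip_width: 13.0
grip_force: 30.0
t 30.6 T 64.3 Fu 3.8 F [-3.7 -4.8  2.2] z57 [254.2 196.5] z53 [254.4 197.7] stem 252.7 196.62 mass 963
grip_width: 13.1
grip_force: 30.0
t 31.15 T 63.2 Fu 9.0 F [-1.3 -9.6  1.2] z57 [253.8 196.3] z53 [254.1 197.5] stem 251.33 195.99 mass 1236
```

Spring-back in both directions confirms the notch, with its middle near T≈65. I'll return there, loosen to self-centre, and re-pinch.

```bash
python3 -m inch '[{"tx":-0.002,"ty":0,"tz":0.0028,"wx":0,"wy":0,"wz":0},{"tx":-0.004,"ty":0,"tz":0.0056,"wx":0,"wy":0,"wz":0},{"tx":-0.006,"ty":0,"tz":0.0085,"wx":0,"wy":0,"wz":0},{"tx":-0.006,"ty":0,"tz":0.0085,"wx":0,"wy":0,"wz":0},{"tx":-0.006,"ty":0,"tz":0.0085,"wx":0,"wy":0,"wz":0}]'|grep grip;python3 s2.py
python3 -m inch '[{"tx":0,"ty":0,"tz":0,"wx":0,"wy":0,"wz":0},{"tx":0,"ty":0,"tz":0,"wx":0,"wy":0,"wz":0},{"tx":0,"ty":0,"tz":0,"wx":0,"wy":0,"wz":0},{"tx":0,"ty":0,"tz":0,"wx":0,"wy":0,"wz":0},{"tx":0,"ty":0,"tz":0,"wx":0,"wy":0,"wz":0}]' 0.25|grep grip;python3 s2.py
python3 -m inch '[{"tx":0,"ty":0,"tz":0,"wx":0,"wy":0,"wz":0},{"tx":0,"ty":0,"tz":0,"wx":0,"wy":0,"wz":0},{"tx":0,"ty":0,"tz":0,"wx":0,"wy":0,"wz":0},{"tx":0,"ty":0,"tz":0,"wx":0,"wy":0,"wz":0},{"tx":0,"ty":0,"tz":0,"wx":0,"wy":0,"wz":0}]' 0|grep grip;python3 s2.py
python3 -m inch '[{"tx":0,"ty":0,"tz":0,"wx":0,"wy":0,"wz":0},{"tx":0,"ty":0,"tz":0,"wx":0,"wy":0,"wz":0},{"tx":0,"ty":0,"tz":0,"wx":0,"wy":0,"wz":0},{"tx":0,"ty":0,"tz":0,"wx":0,"wy":0,"wz":0},{"tx":0,"ty":0,"tz":0,"wx":0,"wy":0,"wz":0}]'|grep grip;python3 s2.py
python3 - <<'E'
from h import *
import pickle
u=np.array([np.cos(np.radians(YAW)),np.sin(np.radians(YAW)),0])
s=snap('scene');t=snap('top')
n=np.array([431.5,277.8,67])+65*u;print('nest now',n)
for c,nm in((s,'scene'),(t,'top')):
    p=proj(c,n);q=proj(c,n-[0,0,18]);a,b=(p-14).astype(int);im=cv2.cvtColor(c["image"][b:b+28,a:a+28],cv2.COLOR_RGB2HSV).astype(int)
    m=(im[...,0]>14)&(im[...,0]<30)&(im[...,1]>60)&(im[...,2]>120);k,l,st,ce=cv2.connectedComponentsWithStats(m.astype(np.uint8));i=1+np.argmax(st[1:,4]);print(nm,'top pred',p.round(1),'floor',q.round(1),'brass',st[i]+[a,b,0,0,0],ce[i]+[a,b])
# stem rows in scene: print R-B columns at predicted stem
g=np.array([431.5,277.8,55])+65*u-41*u;p=proj(s,g).round().astype(int);print(p)
for r in range(p[1]-4,p[1]+5):print(r,[tuple(s["image"][r,x].tolist()) for x in range(p[0]-1,p[0]+3)])
o=pickle.load(open('scene.pkl','rb'));g=np.array([431.5,277.8,55])-41*u;p=proj(o,g).round().astype(int);print('start',p)
for r in range(p[1]-4,p[1]+5):print(r,[tuple(o["image"][r,x].tolist()) for x in range(p[0]-1,p[0]+3)])
E
```

```text
grip_width: 13.0
grip_force: 30.0
t 31.7 T 64.5 Fu -0.6 F [-5.2 -0.7  1.1] z57 [254.3 196.5] z53 [254.5 197.7] stem 252.73 196.74 mass 1073
grip_width: 23.1
grip_force: 0.0
t 32.25 T 64.4 Fu 0.4 F [ 0.6 -0.3  1.3] z57 [254.4 196.4] z53 [254.6 197.6] stem 252.78 196.74 mass 1045
grip_width: 12.9
grip_force: 30.0
t 32.8 T 64.4 Fu -0.6 F [-5.8 -0.8  2.1] z57 [254.2 196.5] z53 [254.5 197.7] stem 252.68 196.72 mass 1084
grip_width: 12.7
grip_force: 30.0
t 33.35 T 64.5 Fu -0.9 F [-6.1 -0.6  1.8] z57 [254.2 196.5] z53 [254.5 197.7] stem 252.71 196.73 mass 1075
nest now [447.22492321 214.73077779  67.        ]
scene top pred [268.  201.1] floor [268.8 206.4] brass [262 197  12  15 135] [267.6962963  204.18518519]
top top pred [299.2 239.2] floor [299.8 239.5] brass [294 234  11  12  82] [298.87804878 239.19512195]
[255 198]
194 [(208, 203, 192), (228, 223, 212), (255, 255, 255), (255, 255, 255)]
195 [(212, 209, 198), (255, 255, 251), (255, 255, 255), (255, 255, 255)]
196 [(184, 167, 157), (202, 179, 168), (209, 196, 188), (224, 220, 212)]
197 [(239, 166, 109), (255, 182, 99), (245, 173, 117)
[... 343 characters left out ...]
), (121, 113, 104), (118, 108, 100)]
start [235 187]
183 [(255, 255, 255), (249, 244, 232), (227, 221, 210), (255, 255, 246)]
184 [(255, 255, 254), (255, 255, 255), (255, 255, 255), (255, 255, 255)]
185 [(255, 244, 213), (255, 250, 222), (255, 255, 252), (255, 255, 255)]
186 [(255, 197, 100), (255, 195, 105), (218, 172, 149), (220, 216, 208)]
187 [(255, 171, 68), (255, 158, 62), (178, 118, 84), (160, 152, 147)]
188 [(205, 133, 88), (200, 129, 90), (152, 119, 103), (150, 140, 137)]
189 [(170, 150, 138), (168, 153, 151), (159, 152, 149), (137, 129, 125)]
190 [(159, 149, 147), (150, 142, 139), (139, 130, 126), (111, 106, 101)]
191 [(111, 105, 99), (116, 107, 101), (113, 106, 99), (105, 97, 89)]
```

The stem has dropped: only its lit top remains, ringed by the boss. The bush stands in the nest where predicted in both views, and the tab is pinched at 30 N with almost no force along the rails.

```bash
python3 -c "
from rig import sign_off
print(sign_off())"
```

```text
the job is handed in; nothing more can be done
None
```

The job is handed in at about 33 s: the rightmost brass bush stands in the nest, and the carriage rests in the notch with the orange stem down and the red tab still pinched; I did not check the bystanders again at the end.

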